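Unclip the levers and lock them in the carrier

TASK

Three aluminium levers sit on the studs of steel stands, two or all of them still held by a looped hitch clip through the stud. Pull each clip straight out sideways, lift every lever off its stud, and put the levers in the carrier's bay on the hinge side and the clips in its bay on the catch side. Then, with everything loaded, swing the carrier's locking bar down until it rests fully home in its catch, and leave the screwdrivers, pliers and cream cap where they are.

Things in the scene. Friction and masses are not known exactly. Their poses are not given: they have to be found in the camera images.
- stand_1: fixed steel stand on the plywood board (board top z = 0.037). Origin on the stud's axis at board level, z up. Base 140 x 50 x 10 mm, x = -34 to 106. A seat 38 mm across, 30 mm high, carries an upright stud 18 mm across, top 58.5 mm above the board, cross-drilled along y: hole 9 mm wide, 39 to 48.5 mm high. A block 30 mm high at x = 84 supports the lever's far end.
- lever_1: loose aluminium lever, 124 mm long, 10 mm thick, 0.1 kg: square eye 44 mm wide with a 26 mm hole, then a bar 24 mm wide. Origin: centre of the eye's hole, underside; x runs along the bar to its round end at x = 102 mm; z up. Starts over the same-numbered stand's stud with the stand's axes, underside 30 mm above the board, so it needs lifting 30 mm to come off.
- lever_1_mid (a point): point in the middle of the lever's bar near its centre of mass, 42 mm along x from the eye's centre and 5 mm above the underside; a place to grip across the 24 mm width
- clip_1: loose flat hitch clip of 6 mm wire, 83 mm long, 30 g. Origin: centre of its hexagonal loop, underside. Loop 33 mm wide over two flat sides at y = +-16.5 mm, 37 mm long. Straight leg along +x to its tip at x = 59 mm; outer leg beside it at y = 13.5 mm to x = 65 mm. Starts with the straight leg through the stud, loop centre 40 mm from the stud's axis on the stand's -y side, clear of the lever.
- clip_1_mid (a point): on the clip's axis, 20 mm along x from the loop's centre, at wire-centre height (3 mm above the underside). At the start the clip lies on the lever, underside 40 mm above the board. It slides out straight along its own -x with light friction only (no spring force), and is free once the loop's centre is 70 mm from the stud's axis.
- stand_2: fixed steel stand on the plywood board (board top z = 0.037). Origin on the stud's axis at board level, z up. Base 140 x 50 x 10 mm, x = -34 to 106. A seat 38 mm across, 30 mm high, carries an upright stud 18 mm across, top 58.5 mm above the board, cross-drilled along y: hole 9 mm wide, 39 to 48.5 mm high. A block 30 mm high at x = 84 supports the lever's far end.
- lever_2: loose aluminium lever, 124 mm long, 10 mm thick, 0.1 kg: square eye 44 mm wide with a 26 mm hole, then a bar 24 mm wide. Origin: centre of the eye's hole, underside; x runs along the bar to its round end at x = 102 mm; z up. Starts over the same-numbered stand's stud with the stand's axes, underside 30 mm above the board, so it needs lifting 30 mm to come off.
- lever_2_mid (a point): point in the middle of the lever's bar near its centre of mass, 42 mm along x from the eye's centre and 5 mm above the underside; a place to grip across the 24 mm width
- clip_2: loose flat hitch clip of 6 mm wire, 83 mm long, 30 g. Origin: centre of its hexagonal loop, underside. Loop 33 mm wide over two flat sides at y = +-16.5 mm, 37 mm long. Straight leg along +x to its tip at x = 59 mm; outer leg beside it at y = 13.5 mm to x = 65 mm. Starts with the straight leg through the stud, loop centre 40 mm from the stud's axis on the stand's -y side, clear of the lever.
- clip_2_mid (a point): on the clip's axis, 20 mm along x from the loop's centre, at wire-centre height (3 mm above the underside). At the start the clip lies on the lever, underside 40 mm above the board. It slides out straight along its own -x with light friction only (no spring force), and is free once the loop's centre is 70 mm from the stud's axis.
- stand_3: fixed steel stand on the plywood board (board top z = 0.037). Origin on the stud's axis at board level, z up. Base 140 x 50 x 10 mm, x = -34 to 106. A seat 38 mm across, 30 mm high, carries an upright stud 18 mm across, top 58.5 mm above the board, cross-drilled along y: hole 9 mm wide, 39 to 48.5 mm high. A block 30 mm high at x = 84 supports the lever's far end.
- lever_3: loose aluminium lever, 124 mm long, 10 mm thick, 0.1 kg: square eye 44 mm wide with a 26 mm hole, then a bar 24 mm wide. Origin: centre of the eye's hole, underside; x runs along the bar to its round end at x = 102 mm; z up. Starts over the same-numbered stand's stud with the stand's axes, underside 30 mm above the board, so it needs lifting 30 mm to come off.
- lever_3_mid (a point): point in the middle of the lever's bar near its centre of mass, 42 mm along x from the eye's centre and 5 mm above the underside; a place to grip across the 24 mm width
- clip_3: loose flat hitch clip of 6 mm wire, 83 mm long, 30 g. Origin: centre of its hexagonal loop, underside. Loop 33 mm wide over two flat sides at y = +-16.5 mm, 37 mm long. Straight leg along +x to its tip at x = 59 mm; outer leg beside it at y = 13.5 mm to x = 65 mm. Starts with the straight leg through the stud, loop centre 40 mm from the stud's axis on the stand's -y side, clear of the lever.
- clip_3_mid (a point): on the clip's axis, 20 mm along x from the loop's centre, at wire-centre height (3 mm above the underside). At the start the clip lies on the lever, underside 40 mm above the board. It slides out straight along its own -x with light friction only (no spring force), and is free once the loop's centre is 70 mm from the stud's axis.
- carrier: loose grey open parts carrier, 164 (x) x 186 (y) x 42 mm high, 1.4 kg, walls and floor 4 mm, on the board. Origin: centre of the underside, z up. A divider 30 mm high at y = 3 to 7 mm makes two bays 156 mm long in x: lever bay on the hinge side, y = -89 to 3 mm; clip bay on the catch side, y = 7 to 89 mm. Catch: a fork outside the +y wall at y = 98 mm, prongs up to z = 60 mm.
- lock_bar (a joint): angle of the carrier's steel locking bar about its hinge: 0 = level across both bays, home in the catch (stop); 1.57 = upright; 2.0 = leaning outward (stop). Hinge pin along the carrier's x at y = -99, z = 49 mm. Bar 16 mm wide, 10 mm thick, 207 mm long from the pin, with a black cross grip 30 mm wide, 12 mm thick at its end. Stays where left; 1 to 2 N at its end moves it.
- driver_blue: bystander: screwdriver with a black and blue handle, 174 mm long, 30 mm thick; origin at the centre of the underside; leave it where it is
- cream_cap: bystander: domed cream filler cap with a rusty stud, 56 mm across, 28 mm high; origin at the centre of the underside; leave it where it is

How it is judged:
By the outcome, as a careful person would: the job done as asked, in the order asked, and still so for the second after the job is handed in, with the robot touching nothing.
Of clip_1, clip_2, clip_3 only 2 to 3 are there at a start; the rules pass over those that are not, and their reading is None.
At some moment in a run one of carrier may be knocked a few centimetres aside while the robot is not near it.
Once in a run the grip may slacken for a moment while it holds something.
It also fails if it takes over 200 s, if anything falls off the work surface, if the arm or the gripper's body presses on something with over 40 N, if the wrist force passes 120 N, or if a joint passes its speed limit or range.

ROBOT

A 6-joint arm with a two-finger parallel gripper is mounted at the origin on a cart in front of the work surface, level with it; the furniture and walls round the work are solid. World frame = base frame: x ahead of the robot, y to its left, z up, the work surface at z = 0. Lengths are in m, angles in rad, forces in N, time in s.
With the tool pointing down it reaches from about 0.275 to 0.85 m from the base axis. Payload 19 kg.
Tool frame: the origin (TCP) lies at the very end of the fingers, on their centre line; the grasp point (between the pads) lies 19 mm behind it; z points along the fingers, y is the line along which they close (so a half turn about z gives the same grasp; the last joint's range is limited). The gripper opens to 85 mm and grips with 20 to 120 N. Pads are 22 mm wide; open, the fingers measure 114 mm over their backs; the gripper's body (76 mm by 85 mm) begins 54 mm behind the grasp point. The pads swing forward as they close: fully open they stand 13 mm farther back than shut.
Start: joints at [-1.247, 0.15, 1.437, -0, 1.554, -0.134], TCP at [0.254, -0.516, 0.231] pointing down, gripper open.
Joint ranges: [-2.8, 2.8], [-0.68, 2.1], [0.12, 2.68], [-1.39, 4.53], [0.16, 2.79], [-2.81, 2.81]. Speed limits (rad/s): [1.89, 1.89, 2.22, 3.01, 3.01, 3.01].

INTERFACE

Orientations are given as a 3x3 rotation matrix whose columns are the frame's x, y, z axes.
In Python, from workcell import bot gives the robot as it stands.
- The arm moves only by the shell command python3 -m crank 'ROWS' [FORCE]. ROWS is JSON, a list of rows, each a list of 3 entries, a list of its own where there are three numbers: the shift along the tool's x, y, z in m, then the turn, a rotation vector about the tool's x, y, z in degrees, then the opening, from 0 (shut) to 1 (fully open). In form: [[[tx, ty, tz], [wx, wy, wz], hand], ...]. A call has 1 to 10 rows; each row is the pose to reach, as a shift and turn from the pose commanded when the call began, along the tool's axes at that moment; what a row does not reach only later rows make up. A row lasts 1/10 s, in which the tool goes at most 50 mm and 8.59 degrees, less where a joint would pass 70% of its speed; a pose out of reach is approached as far as the arm can. A call with a gripper value outside its range is refused whole. The fingers move at their own pace and stop on an object; FORCE is the grip in N (left out, the last holds). Time passes only in rows, so rows that repeat a pose let the fingers close. It gives the time, the measured TCP pose, the force, the opening and the grip force at its end, in the units of the state.
- bot.get_state(): the state, without advancing time (a new reading comes with each control period).
- bot.snapshot(name): name is "side" or "top" or "wrist"; returns a dict with "frame" (400x640x3 uint8, blue, green, red), "fx", "fy", "cx", "cy" (pixels), "dist" ([k1, k2, p1, p2, k3] as OpenCV has them; the pictures are not rectified), "eye" and "rotation" of the camera in the world. Camera axes: x right, y up, looking along -z (the intrinsics and any distortion apply to the point x, -y, -z); pixel columns grow to the right and rows downward; lengths in m; the calibration is good to about 2 mm. A picture is of the moment at which its call begins. There is no depth.
- bot.job_done(): hands the job in; it is judged then, once.
The state is a dict: "time": time; "joint_positions": joint angles; "joint_velocities": joint speeds; "joint_torque": joint torques, N m; "ee_pos": TCP position; "eef_rot": TCP orientation; "contact_force": force on the tool from outside, world axes, zero at the start; "ft_torque": the same for the moment, N m; "grip_width": finger opening in m; "grip_force": force on a finger pad.
Only numpy, scipy, OpenCV 4.12 (cv2) and the standard library are available. Lean on these libraries where they do the work, as an engineer would, in place of code of your own. Each camera call takes 0.05 s, during which the arm holds its last target. There are 200 camera calls.

## Working session

There is one attempt and no reset: what is moved stays moved. The work goes in short steps, Python scripts to look and compute and a shell command to move; the robot and the scene stay as the last step left them, time stands still between calls to the robot, and variables do not carry over. Pictures are saved under pics/ and viewed, at most 14 in all, crops included, and the job is handed in when it is done.

```bash
mkdir -p pics; ls
python3 - <<'E'
from workcell import bot
import cv2
for n in ("top","side"):
    s=bot.snapshot(n); cv2.imwrite(f"pics/{n}0.png",s["frame"])
    print(n,s["fx"],s["fy"],s["cx"],s["cy"],s["dist"],s["eye"],s["rotation"])
st=bot.get_state(); print({k:st[k] for k in("time","ee_pos","eef_rot","grip_width","contact_force")})
E
```

```text
pics
top 438.19831298543573 438.19831298543573 321.01167282105496 197.09842537699154 [0.01277237 0.         0.         0.         0.        ] [0.36122323 0.10629067 1.28658371] [[-0.00227488  0.98843339 -0.15163857]
 [-0.99998095 -0.00311859 -0.00532634]
 [-0.00573763  0.15162357  0.98842166]]
side 392.2531114608114 392.2531114608114 321.5200260852198 204.1895740170149 [-0.04639031  0.          0.          0.          0.        ] [0.35435867 0.69882192 0.66689014] [[-0.95028586  0.20836972 -0.23138462]
 [-0.31134126 -0.64738421  0.69567255]
 [-0.00483765  0.73312737  0.68007416]]
{'time': 0.1, 'ee_pos': array([ 0.2540558 , -0.51558535,  0.23076749]), 'eef_rot': array([[ 8.97028390e-01,  4.41972831e-01, -2.90474694e-04],
       [ 4.41972884e-01, -8.97027823e-01,  1.02683440e-03],
       [ 1.93269025e-04, -1.04948155e-03, -9.99999431e-01]]), 'grip_width': 0.08523926162918484, 'contact_force': array([0.82442785, 0.92198966, 0.96915613])}
```

View pics/top0.png

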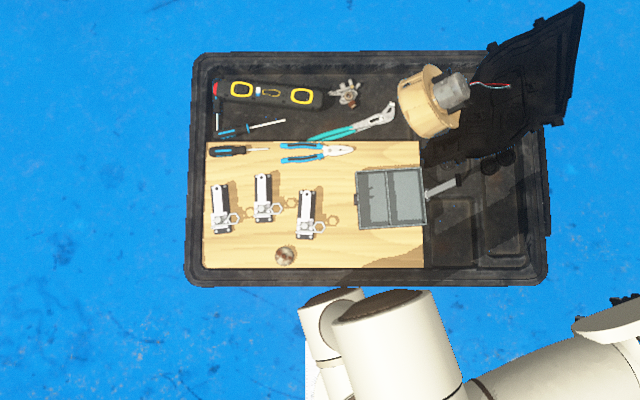

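View pics/side0.png

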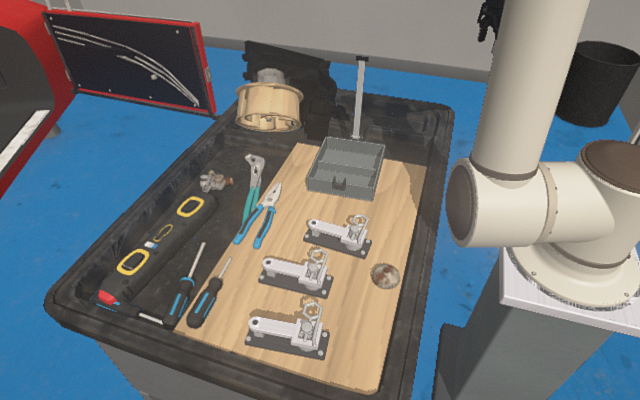

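Run:
```python
import cv2
t=cv2.imread("pics/top0.png")
cv2.imwrite("pics/c1.png",cv2.resize(t[165:245,200:350],None,fx=5.3,fy=5.3,interpolation=cv2.INTER_CUBIC))
cv2.imwrite("pics/c2.png",cv2.resize(t[150:240,340:470],None,fx=6,fy=6,interpolation=cv2.INTER_CUBIC))
```

```text
(no output)
```

View pics/c1.png

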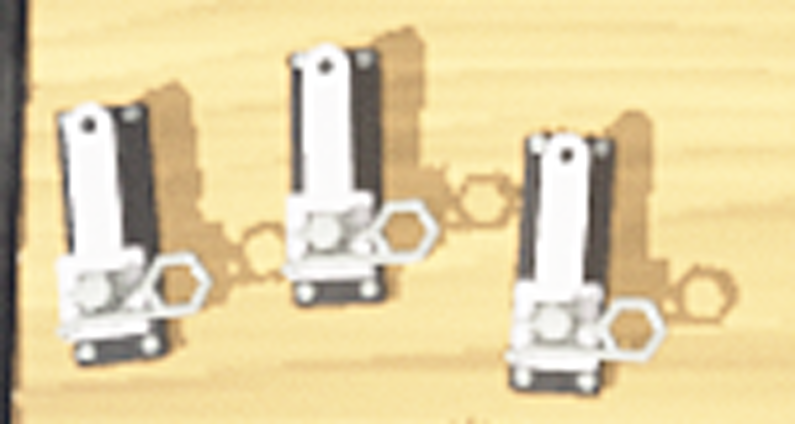

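View pics/c2.png

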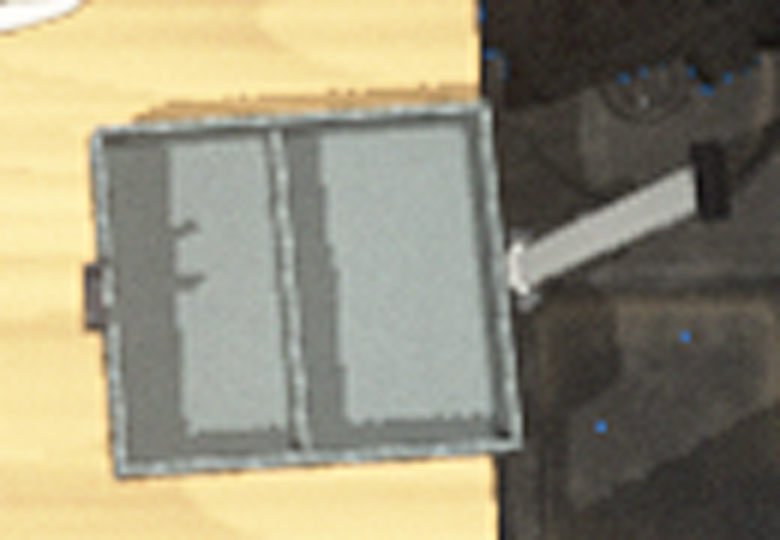

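```bash
cat > h.py <<'E'
import numpy as np, cv2
from workcell import bot
def ray(s,uv):
    K=np.array([[s["fx"],0,s["cx"]],[0,s["fy"],s["cy"]],[0,0,1.]])
    p=cv2.undistortPoints(np.array([[uv]],float),K,np.array(s["dist"]))[0,0]
    return np.array(s["eye"]),np.array(s["rotation"])@np.array([p[0],-p[1],-1])
def at(s,uv,z):
    o,d=ray(s,uv); return o+d*(z-o[2])/d[2]
def proj(s,P):
    K=np.array([[s["fx"],0,s["cx"]],[0,s["fy"],s["cy"]],[0,0,1.]])
    c=(np.asarray(P,float)-s["eye"])@np.array(s["rotation"]); c=c*[1,-1,-1]
    return cv2.projectPoints(c.reshape(-1,1,3),np.zeros(3),np.zeros(3),K,np.array(s["dist"]))[0][:,0]
def crop(s,x0,y0,x1,y1,f,name): cv2.imwrite(name,cv2.resize(s["frame"][y0:y1,x0:x1],None,fx=f,fy=f,interpolation=cv2.INTER_CUBIC))
def uc(uv,x0,y0,f): return ((uv[0]+.5)/f-.5+x0,(uv[1]+.5)/f-.5+y0)
def go(target,yaw=None):
    """print tool-frame shift and turn about tool z: yaw = world angle of tool y axis (mod pi), deg"""
    st=bot.get_state(); R=st["eef_rot"]; d=R.T@(np.array(target)-st["ee_pos"])
    print("shift",np.round(d,4),"dist",np.round(np.linalg.norm(d),3))
    if yaw is not None:
        cur=np.degrees(np.arctan2(R[1,1],R[0,1])); a=(yaw-cur+90)%180-90
        print("world yaw",round(cur,1),"turn about tool z",round(-a,1),"(alt",round(-a+180,1),round(-a-180,1),") j6",np.round(np.degrees(st["joint_positions"][5]),1))
def stt():
    st=bot.get_state(); print("t",round(st["time"],2),"p",np.round(st["ee_pos"],4),"F",np.round(st["contact_force"],1),"w",round(st["grip_width"],4),"gf",np.round(st["grip_force"],1))
E
python3 - <<'E'
from h import *
s=bot.snapshot("top")
for n,(a,b,c) in {"A":((93,291),(89,125),(179,287)),"B":((325,230),(325,65),(405,230)),"C":((551,322),(567,154),(632,328))}.items():
    f=lambda p,z:at(s,uc(p,200,165,5.3),z)
    S,E,L=f(a,.0955),f(b,.077),f(c,.083)
    d=E-S; l=L-S
    print(n,"stud",S.round(4),"end",E.round(4),"loop",L.round(4),"len",np.hypot(*d[:2]).round(4),"ang",np.degrees(np.arctan2(d[1],d[0])).round(1),"loopdist",np.hypot(*l[:2]).round(4),"ang+90",(np.degrees(np.arctan2(l[1],l[0]))+90).round(1))
P=[at(s,uc(p,340,150,6),.079) for p in((97,132),(487,105),(520,447),(120,474))]
for p in P: print(p.round(4))
for i in range(4): print(np.linalg.norm(P[i]-P[(i+1)%4]).round(4), np.degrees(np.arctan2(*(P[(i+1)%4]-P[i])[1::-1])).round(1))
print("c",np.mean(P,0))
print("fork",at(s,uc((92,298),340,150,6),.097))
print(bot.get_state()["joint_positions"])
go([.3,.2,.2],0)
E
```

```text
A stud [0.483  0.3964 0.0955] end [0.573 0.406 0.077] loop [0.4862 0.3548 0.083 ] len 0.0906 ang 6.1 loopdist 0.0418 ang+90 4.4
B stud [0.5143 0.2775 0.0955] end [0.6049 0.2818 0.077 ] loop [0.5157 0.2375 0.083 ] len 0.0908 ang 2.7 loopdist 0.0401 ang+90 2.1
C stud [0.4663 0.1604 0.0955] end [0.5567 0.1532 0.077 ] loop [0.4641 0.1189 0.083 ] len 0.0907 ang -4.6 loopdist 0.0415 ang+90 -2.9
[0.6188 0.015  0.079 ]
[ 0.631  -0.1679  0.079 ]
[ 0.4703 -0.1771  0.079 ]
[0.4584 0.0067 0.079 ]
0.1832 -86.2
0.1609 -176.7
0.1842 93.7
0.1606 2.9
c [ 0.54460825 -0.08081597  0.079     ]
fork [0.53745881 0.01971186 0.097     ]
[-1.24700430e+00  1.50845830e-01  1.43784424e+00 -1.41481083e-05
  1.55381456e+00 -1.34009716e-01]
shift [ 0.3575 -0.6216  0.0314] dist 0.718
world yaw -63.8 turn about tool z -63.8 (alt 116.2 -243.8 ) j6 -7.7
```

```bash
python3 -c "
from h import *
go([.464,.1195,.17],-4)"
```

```text
shift [ 0.469  -0.4769  0.0613] dist 0.672
world yaw -63.8 turn about tool z -59.8 (alt 120.2 -239.8 ) j6 -7.7
```

```bash
python3 -m crank '[[[0.469,-0.477,0.0],[0,0,-60],0.65],[[0.469,-0.477,0.0],[0,0,-60],0.65],[[0.469,-0.477,0.0],[0,0,-60],0.65],[[0.469,-0.477,0.0],[0,0,-60],0.65],[[0.469,-0.477,0.0],[0,0,-60],0.65],[[0.469,-0.477,0.0],[0,0,-60],0.65],[[0.469,-0.477,0.0],[0,0,-60],0.65],[[0.469,-0.477,0.0],[0,0,-60],0.65],[[0.469,-0.477,0.0],[0,0,-60],0.65],[[0.469,-0.477,0.0],[0,0,-60],0.65]]' 30
python3 -c "
from h import *
stt();go([.464,.1195,.17],-4)"
```

```text
time: 1.15
ee_pos: [0.411, -0.0389, 0.2315]
eef_rot: [[0.066, 0.998, 0.001], [0.998, -0.066, -0.0], [-0.0, 0.001, -1.0]]
contact_force: [1.8, -0.6, 0.9]
grip_width: 0.0557
grip_force: 0.0
t 1.15 p [ 0.411  -0.0389  0.2315] F [ 1.8 -0.6  0.9] w 0.0557 gf 0.0
shift [0.1616 0.0424 0.0615] dist 0.178
world yaw -3.8 turn about tool z 0.2 (alt 180.2 -179.8 ) j6 -12.4
```

```bash
python3 -m crank '[[[0.162,0.042,0.03],[0,0,0],0.65],[[0.162,0.042,0.06],[0,0,0],0.65],[[0.162,0.042,0.081],[0,0,0],0.65],[[0.162,0.042,0.081],[0,0,0],0.65],[[0.162,0.042,0.081],[0,0,0],0.65],[[0.162,0.042,0.081],[0,0,0],0.65]]'
python3 -c "
from h import *
stt();go([.464,.1195,.07],-4)
s=bot.snapshot('wrist');cv2.imwrite('pics/w1.png',s['frame']);print(proj(s,[[.464,.1195,.08],[.4663,.1604,.0955],[.464,.1195,.07]]))"
```

```text
time: 1.75
ee_pos: [0.4632, 0.1182, 0.1499]
eef_rot: [[0.064, 0.998, -0.002], [0.998, -0.064, -0.0], [-0.0, -0.002, -1.0]]
contact_force: [0.1, 0.2, -0.0]
grip_width: 0.0555
grip_force: 0.0
t 1.75 p [0.4632 0.1182 0.1499] F [ 0.1  0.2 -0. ] w 0.0555 gf 0.0
shift [0.0013 0.0008 0.0799] dist 0.08
world yaw -3.7 turn about tool z 0.3 (alt 180.3 -179.7 ) j6 8.8
[[320.53671895 208.45137707]
 [320.20857944 158.06856252]
 [320.50171537 204.89569663]]
```

View pics/w1.png

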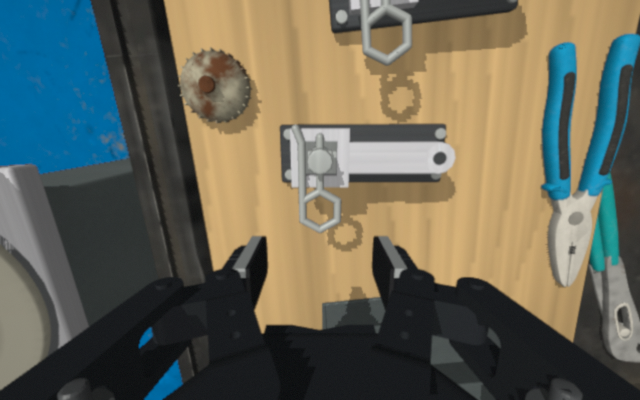

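```bash
python3 -m crank '[[[0.001,0.001,0.03],[0,0,0],0.6],[[0.001,0.001,0.06],[0,0,0],0.6],[[0.001,0.001,0.081],[0,0,0],0.6],[[0.001,0.001,0.081],[0,0,0],0.6],[[0.001,0.001,0.081],[0,0,0],0.2],[[0.001,0.001,0.081],[0,0,0],0.2],[[0.001,0.001,0.081],[0,0,0],0.2],[[0.001,0.001,0.081],[0,0,0],0.2],[[0.001,0.001,0.081],[0,0,0],0.2]]' 25
```

```text
time: 2.7
ee_pos: [0.4652, 0.1187, 0.0701]
eef_rot: [[0.066, 0.998, 0.002], [0.998, -0.066, -0.0], [0.0, 0.002, -1.0]]
contact_force: [0.3, -3.1, 4.8]
grip_width: 0.0315
grip_force: 25.0
```

```bash
python3 -m crank '[[[-0.012,0,0],[0,0,0],0.2],[[-0.024,0,0],[0,0,0],0.2],[[-0.036,0,0],[0,0,0],0.2],[[-0.045,0,0],[0,0,0],0.2],[[-0.045,0,-0.03],[0,0,0],0.2],[[-0.045,0,-0.07],[0,0,0],0.2],[[-0.045,0,-0.1],[0,0,0],0.2],[[-0.045,0,-0.1],[0,0,0],0.2]]'
python3 - <<'E'
from h import *
stt()
s=bot.snapshot("wrist"); cv2.imwrite("pics/w2.png",s["frame"])
s=bot.snapshot("top"); cv2.imwrite("pics/t2.png",s["frame"])
c=np.array([.5446,-.0808]);a=np.radians(3.4);R=np.array([[np.cos(a),-np.sin(a)],[np.sin(a),np.cos(a)]])
print("place", c+R@[-.04,.048]); p=c+R@[-.04,.048]
go([*p,.17],-90+3.4)
E
```

```text
time: 3.5
ee_pos: [0.463, 0.0732, 0.173]
eef_rot: [[0.066, 0.998, 0.005], [0.998, -0.066, -0.0], [0.0, 0.005, -1.0]]
contact_force: [0.5, 0.3, -1.0]
grip_width: 0.0316
grip_force: 25.1
t 3.5 p [0.463  0.0732 0.173 ] F [ 0.5  0.3 -1. ] w 0.0316 gf 25.1
place [ 0.5018237  -0.03525674]
shift [-0.1057  0.0473 -0.0007] dist 0.116
world yaw -3.8 turn about tool z 82.8 (alt 262.8 -97.2 ) j6 3.4
```

View pics/w2.png

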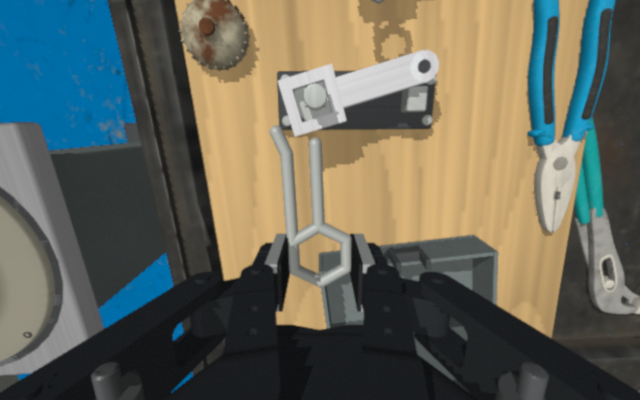

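```bash
cat >> h.py <<'E'
def carr(c,yaw):
    a=np.radians(yaw);R=np.array([[np.cos(a),-np.sin(a)],[np.sin(a),np.cos(a)]])
    return lambda x,y:np.array(c)+R@[x,y]
C0=carr([.5446,-.0808],3.4)
E
python3 - <<'E'
from h import *
s=bot.snapshot("wrist")
print(proj(s,[[*C0(x,y),.079] for x,y in((.082,.093),(-.082,.093),(.082,-.093))]).round(1))
E
python3 -m crank '[[[-0.106,0.047,-0.01],[0,0,83],0.2],[[-0.106,0.047,-0.01],[0,0,83],0.2],[[-0.106,0.047,-0.01],[0,0,83],0.2],[[-0.106,0.047,-0.01],[0,0,83],0.2],[[-0.106,0.047,-0.01],[0,0,83],0.2],[[-0.106,0.047,-0.01],[0,0,83],0.2],[[-0.106,0.047,-0.01],[0,0,83],0.2],[[-0.106,0.047,-0.01],[0,0,83],0.2],[[-0.106,0.047,-0.01],[0,0,83],0.2],[[-0.106,0.047,-0.01],[0,0,83],0.2]]'
python3 - <<'E'
from h import *
stt();go([*C0(-.04,.048),.047],-86.6)
s=bot.snapshot("wrist"); cv2.imwrite("pics/w3.png",s["frame"])
print(proj(s,[[*C0(x,y),.079] for x,y in((.082,.093),(-.082,.093),(.082,-.093))]).round(1))
E
```

```text
[[503.  252.8]
 [319.4 273.2]
 [497.3 415.1]]
time: 4.65
ee_pos: [0.5009, -0.0351, 0.1777]
eef_rot: [[0.999, 0.05, -0.003], [0.05, -0.999, 0.001], [-0.003, -0.001, -1.0]]
contact_force: [-0.1, -0.3, -0.7]
grip_width: 0.0316
grip_force: 25.2
t 4.65 p [ 0.5009 -0.0351  0.1777] F [-0.1 -0.3 -0.7] w 0.0316 gf 25.2
shift [0.0012 0.0003 0.1307] dist 0.131
world yaw -87.1 turn about tool z -0.5 (alt 179.5 -180.5 ) j6 74.3
[[258.9  45.3]
 [270.7 244.1]
 [504.8  41.9]]
```

View pics/w3.png

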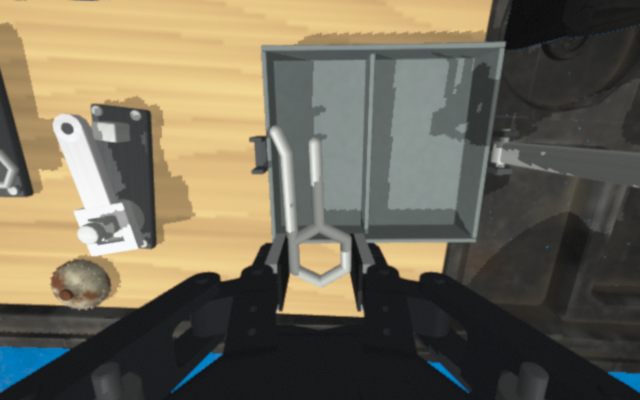

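```bash
python3 -m crank '[[[0.001,0.002,0.04],[0,0,0],0.2],[[0.001,0.002,0.08],[0,0,0],0.2],[[0.001,0.002,0.11],[0,0,0],0.2],[[0.001,0.002,0.13],[0,0,0],0.2],[[0.001,0.002,0.13],[0,0,0],0.2],[[0.001,0.002,0.13],[0,0,0],0.48],[[0.001,0.002,0.13],[0,0,0],0.48],[[0.001,0.002,0.13],[0,0,0],0.48]]'
python3 -m crank '[[[0,0,-0.05],[0,0,0],0.48],[[0,0,-0.1],[0,0,0],0.48],[[0,0,-0.14],[0,0,0],0.6],[[0,0,-0.14],[0,0,0],0.6]]'
python3 - <<'E'
from h import *
a=np.radians(2.4); L=np.array([.5143,.2775])+.040*np.array([np.sin(a),-np.cos(a)]); print(L)
stt();go([*(L+[.5157,.2375])/2,.15],2.4)
E
```

```text
time: 5.5
ee_pos: [0.5033, -0.037, 0.0504]
eef_rot: [[0.998, 0.057, 0.002], [0.057, -0.998, -0.0], [0.002, 0.0, -1.0]]
contact_force: [-0.4, 0.5, 0.7]
grip_width: 0.0408
grip_force: 0.0
time: 5.9
ee_pos: [0.5047, -0.0373, 0.1959]
eef_rot: [[0.998, 0.057, 0.009], [0.057, -0.998, -0.002], [0.009, 0.003, -1.0]]
contact_force: [-0.4, -0.2, -0.8]
grip_width: 0.0513
grip_force: 0.0
[0.51597503 0.23753509]
t 5.9 p [ 0.5047 -0.0373  0.1959] F [-0.4 -0.2 -0.8] w 0.0513 gf 0.0
shift [ 0.0263 -0.2738  0.0454] dist 0.279
world yaw -86.7 turn about tool z -89.1 (alt 90.9 -269.1 ) j6 73.8
```

```bash
python3 -m crank '[[[0.026,-0.274,0.02],[0,0,-89],0.65],[[0.026,-0.274,0.02],[0,0,-89],0.65],[[0.026,-0.274,0.02],[0,0,-89],0.65],[[0.026,-0.274,0.02],[0,0,-89],0.65],[[0.026,-0.274,0.02],[0,0,-89],0.65],[[0.026,-0.274,0.02],[0,0,-89],0.65],[[0.026,-0.274,0.02],[0,0,-89],0.65],[[0.026,-0.274,0.02],[0,0,-89],0.65],[[0.026,-0.274,0.04],[0,0,-89],0.65],[[0.026,-0.274,0.047],[0,0,-89],0.65]]'
python3 -m crank '[[[0,0,0],[0,0,0],0.65],[[0,0,0],[0,0,0],0.65],[[0,0,0],[0,0,0],0.65]]'
python3 - <<'E'
from h import *
stt();go([.5158,.2375,.071],2.4)
s=bot.snapshot("wrist"); crop(s,200,50,440,230,3,"pics/w4.png")
print(((proj(s,[[.5158,.2375,.08],[.5143,.2775,.0955]])-[200,50])*3).round(1))
E
```

```text
time: 6.9
ee_pos: [0.5128, 0.2381, 0.1414]
eef_rot: [[0.008, 1.0, -0.001], [1.0, -0.008, -0.0], [-0.0, -0.001, -1.0]]
contact_force: [-0.1, -0.3, -0.4]
grip_width: 0.0555
grip_force: 0.0
time: 7.2
ee_pos: [0.5135, 0.2382, 0.1432]
eef_rot: [[0.018, 1.0, 0.001], [1.0, -0.018, 0.0], [0.0, 0.001, -1.0]]
contact_force: [-0.2, -0.6, 0.5]
grip_width: 0.0556
grip_force: 0.0
t 7.2 p [0.5135 0.2382 0.1432] F [-0.2 -0.6  0.5] w 0.0556 gf 0.0
shift [-0.0007  0.0022  0.0722] dist 0.072
world yaw -1.0 turn about tool z -3.4 (alt 176.6 -183.4 ) j6 18.1
[[367.4 490.7]
 [358.8 341.3]]
```

View pics/w4.png

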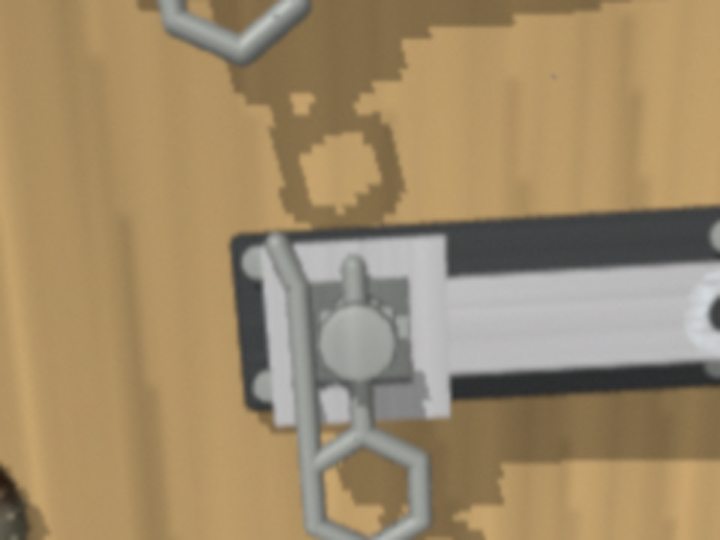

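```bash
python3 -m crank '[[[0,0.002,0.03],[0,0,-3.4],0.6],[[0,0.002,0.06],[0,0,-3.4],0.6],[[0,0.002,0.072],[0,0,-3.4],0.6],[[0,0.002,0.072],[0,0,-3.4],0.6],[[0,0.002,0.072],[0,0,-3.4],0.2],[[0,0.002,0.072],[0,0,-3.4],0.2],[[0,0.002,0.072],[0,0,-3.4],0.2],[[0,0.002,0.072],[0,0,-3.4],0.2],[[0,0.002,0.072],[0,0,-3.4],0.2]]' 25
python3 -m crank '[[[0,0,-0.0015],[0,0,0],0.2],[[-0.01,0,-0.0015],[0,0,0],0.2],[[-0.02,0,-0.0015],[0,0,0],0.2],[[-0.03,0,-0.0015],[0,0,0],0.2],[[-0.042,0,-0.0015],[0,0,0],0.2],[[-0.042,0,-0.03],[0,0,0],0.2],[[-0.042,0,-0.07],[0,0,0],0.2],[[-0.042,0,-0.11],[0,0,0],0.2],[[-0.042,0,-0.11],[0,0,0],0.2]]'
python3 - <<'E'
from h import *
stt();go([*C0(.005,.046),.18],-86.6)
s=bot.snapshot("wrist"); cv2.imwrite("pics/w5.png",s["frame"])
E
```

```text
time: 8.15
ee_pos: [0.5157, 0.2382, 0.0711]
eef_rot: [[-0.045, 0.999, 0.001], [0.999, 0.045, 0.0], [0.0, 0.001, -1.0]]
contact_force: [1.4, 0.4, 5.0]
grip_width: 0.0316
grip_force: 24.9
time: 9.05
ee_pos: [0.519, 0.1957, 0.1858]
eef_rot: [[-0.044, 0.999, 0.008], [0.999, 0.044, 0.002], [0.001, 0.008, -1.0]]
contact_force: [0.6, -0.3, -2.0]
grip_width: 0.0316
grip_force: 25.0
t 9.05 p [0.519  0.1957 0.1858] F [ 0.6 -0.3 -2. ] w 0.0316 gf 25.0
shift [-0.2313  0.0176  0.0056] dist 0.232
world yaw 2.5 turn about tool z 89.1 (alt 269.1 -90.9 ) j6 10.2
```

View pics/w5.png

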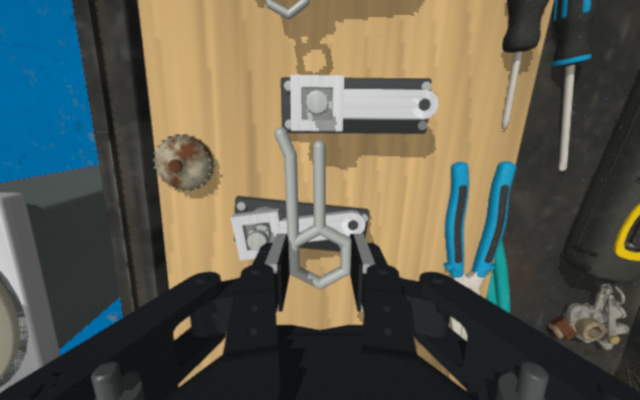

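```bash
cat >> h.py <<'E'
def chk():
    """carrier motion since the first top picture, in pixels (1 px ~2.75 mm; +u = -y, +v = -x)"""
    g=lambda f:cv2.cvtColor(f,cv2.COLOR_BGR2GRAY)
    a=g(cv2.imread("pics/top0.png")); b=g(bot.snapshot("top")["frame"])
    T=a[164:236,350:432]; r=cv2.matchTemplate(b[130:270,310:470],T,cv2.TM_CCOEFF_NORMED); _,m,_,l=cv2.minMaxLoc(r)
    W=np.float32([[1,0,l[0]+310],[0,1,l[1]+130]])
    try:
        cc,W=cv2.findTransformECC(T,b,W,cv2.MOTION_EUCLIDEAN,(3,200,1e-6),None,5)
    except cv2.error as e: cc=-1
    print("match",round(m,3),"int shift",l[0]+310-350,l[1]+130-164,"ecc",round(cc,3),"centre shift px",(W@[41,36,1]-[391,200]).round(2),"rot deg",np.degrees(np.arctan2(W[1,0],W[0,0])).round(2))
E
python3 -c "
from h import *
chk()"
python3 -m crank '[[[-0.231,0.018,0],[0,0,89],0.2],[[-0.231,0.018,0],[0,0,89],0.2],[[-0.231,0.018,0],[0,0,89],0.2],[[-0.231,0.018,0],[0,0,89],0.2],[[-0.231,0.018,0],[0,0,89],0.2],[[-0.231,0.018,0],[0,0,89],0.2],[[-0.231,0.018,0],[0,0,89],0.2],[[-0.231,0.018,0],[0,0,89],0.2],[[-0.231,0.018,0],[0,0,89],0.2],[[-0.231,0.018,0],[0,0,89],0.2]]'
python3 -m crank '[[[0,0,0],[0,0,0],0.2],[[0,0,0],[0,0,0],0.2],[[0,0,0],[0,0,0],0.2]]'
python3 - <<'E'
from h import *
stt();go([*C0(.005,.046),.053],-86.6)
s=bot.snapshot("wrist"); cv2.imwrite("pics/w6.png",s["frame"])
E
```

```text
match 0.903 int shift 0 0 ecc 0.921 centre shift px [-0.35 -0.15] rot deg -0.49
time: 10.15
ee_pos: [0.5447, -0.0342, 0.1787]
eef_rot: [[0.994, 0.109, -0.002], [0.109, -0.994, 0.001], [-0.002, -0.001, -1.0]]
contact_force: [0.0, 0.3, 0.2]
grip_width: 0.0316
grip_force: 25.0
time: 10.45
ee_pos: [0.5452, -0.0339, 0.1798]
eef_rot: [[0.993, 0.119, -0.001], [0.119, -0.993, 0.0], [-0.001, -0.0, -1.0]]
contact_force: [-0.2, -0.7, -0.7]
grip_width: 0.0321
grip_force: 24.9
t 10.45 p [ 0.5452 -0.0339  0.1798] F [-0.2 -0.7 -0.7] w 0.0321 gf 24.9
shift [0.0017 0.0009 0.1268] dist 0.127
world yaw -83.2 turn about tool z 3.4 (alt 183.4 -176.6 ) j6 71.5
```

```bash
python3 -m crank '[[[0.002,0.001,0.04],[0,0,3.4],0.2],[[0.002,0.001,0.08],[0,0,3.4],0.2],[[0.002,0.001,0.11],[0,0,3.4],0.2],[[0.002,0.001,0.126],[0,0,3.4],0.2],[[0.002,0.001,0.126],[0,0,3.4],0.2],[[0.002,0.001,0.126],[0,0,3.4],0.48],[[0.002,0.001,0.126],[0,0,3.4],0.48],[[0.002,0.001,0.126],[0,0,3.4],0.48]]'
python3 -m crank '[[[0,0,-0.05],[0,0,0],0.48],[[0,0,-0.1],[0,0,0],0.48],[[0,0,-0.14],[0,0,0],0.6],[[0,0,-0.14],[0,0,0],0.6]]'
python3 - <<'E'
from h import *
stt();go([.4865,.3557,.15],5.5)
E
```

```text
time: 11.3
ee_pos: [0.5481, -0.0347, 0.0555]
eef_rot: [[0.998, 0.057, 0.002], [0.057, -0.998, -0.0], [0.002, 0.0, -1.0]]
contact_force: [0.3, 0.6, 0.2]
grip_width: 0.0408
grip_force: 0.0
time: 11.7
ee_pos: [0.5495, -0.0349, 0.2011]
eef_rot: [[0.998, 0.057, 0.01], [0.057, -0.998, -0.002], [0.009, 0.002, -1.0]]
contact_force: [-0.4, -0.0, -0.1]
grip_width: 0.0512
grip_force: 0.0
t 11.7 p [ 0.5495 -0.0349  0.2011] F [-0.4 -0.  -0.1] w 0.0512 gf 0.0
shift [-0.0413 -0.3937  0.0498] dist 0.399
world yaw -86.8 turn about tool z 87.7 (alt 267.7 -92.3 ) j6 75.1
```

```bash
python3 -m crank '[[[-0.041,-0.394,0.01],[0,0,-92.3],0.65],[[-0.041,-0.394,0.01],[0,0,-92.3],0.65],[[-0.041,-0.394,0.01],[0,0,-92.3],0.65],[[-0.041,-0.394,0.01],[0,0,-92.3],0.65],[[-0.041,-0.394,0.01],[0,0,-92.3],0.65],[[-0.041,-0.394,0.01],[0,0,-92.3],0.65],[[-0.041,-0.394,0.01],[0,0,-92.3],0.65],[[-0.041,-0.394,0.01],[0,0,-92.3],0.65],[[-0.041,-0.394,0.01],[0,0,-92.3],0.65],[[-0.041,-0.394,0.01],[0,0,-92.3],0.65]]'
python3 -c "
from h import *
stt();go([.4865,.3557,.15],5.5)"
```

```text
time: 12.7
ee_pos: [0.4838, 0.358, 0.1844]
eef_rot: [[0.006, 1.0, 0.0], [1.0, -0.006, 0.0], [0.0, 0.0, -1.0]]
contact_force: [0.7, -0.4, 0.6]
grip_width: 0.0557
grip_force: 0.0
t 12.7 p [0.4838 0.358  0.1844] F [ 0.7 -0.4  0.6] w 0.0557 gf 0.0
shift [-0.0023  0.0027  0.0344] dist 0.035
world yaw -0.3 turn about tool z -5.8 (alt 174.2 -185.8 ) j6 29.5
```

```bash
python3 -m crank '[[[-0.002,0.003,0.034],[0,0,-5.8],0.65],[[-0.002,0.003,0.034],[0,0,-5.8],0.65],[[-0.002,0.003,0.034],[0,0,-5.8],0.65]]'
python3 -c "
from h import *
stt();go([.4865,.3557,.071],5.5)"
```

```text
time: 13.0
ee_pos: [0.4872, 0.3543, 0.1508]
eef_rot: [[-0.083, 0.997, -0.001], [0.997, 0.083, -0.0], [-0.0, -0.001, -1.0]]
contact_force: [-0.2, -0.3, 0.1]
grip_width: 0.0557
grip_force: 0.0
t 13.0 p [0.4872 0.3543 0.1508] F [-0.2 -0.3  0.1] w 0.0557 gf 0.0
shift [ 0.0014 -0.0005  0.0798] dist 0.08
world yaw 4.8 turn about tool z -0.7 (alt 179.3 -180.7 ) j6 23.9
```

```bash
python3 -m crank '[[[0.001,0,0.03],[0,0,0],0.6],[[0.001,0,0.06],[0,0,0],0.6],[[0.001,0,0.079],[0,0,0],0.6],[[0.001,0,0.079],[0,0,0],0.6],[[0.001,0,0.079],[0,0,0],0.2],[[0.001,0,0.079],[0,0,0],0.2],[[0.001,0,0.079],[0,0,0],0.2],[[0.001,0,0.079],[0,0,0],0.2],[[0.001,0,0.079],[0,0,0],0.2]]' 25
```

```text
time: 13.9
ee_pos: [0.4878, 0.3557, 0.0723]
eef_rot: [[-0.086, 0.996, 0.001], [0.996, 0.086, 0.001], [0.001, 0.002, -1.0]]
contact_force: [1.7, -0.3, 5.2]
grip_width: 0.032
grip_force: 25.0
```

```bash
python3 -m crank '[[[0,0,-0.0015],[0,0,0],0.2],[[-0.01,0,-0.0015],[0,0,0],0.2],[[-0.02,0,-0.0015],[0,0,0],0.2],[[-0.03,0,-0.0015],[0,0,0],0.2],[[-0.042,0,-0.0015],[0,0,0],0.2],[[-0.042,0,-0.03],[0,0,0],0.2],[[-0.042,0,-0.07],[0,0,0],0.2],[[-0.042,0,-0.11],[0,0,0],0.2],[[-0.042,0,-0.11],[0,0,0],0.2]]'
python3 - <<'E'
from h import *
stt();go([*C0(-.025,.046),.185],-86.6);chk()
s=bot.snapshot("wrist"); cv2.imwrite("pics/w7.png",s["frame"])
E
```

```text
time: 14.8
ee_pos: [0.4927, 0.3134, 0.1868]
eef_rot: [[-0.086, 0.996, 0.007], [0.996, 0.086, 0.003], [0.002, 0.007, -1.0]]
contact_force: [0.7, 0.7, -0.4]
grip_width: 0.0316
grip_force: 25.0
t 14.8 p [0.4927 0.3134 0.1868] F [ 0.7  0.7 -0.4] w 0.0316 gf 25.0
shift [-0.3506 -0.006   0.0009] dist 0.351
world yaw 4.9 turn about tool z -88.5 (alt 91.5 -268.5 ) j6 20.0
match 0.825 int shift 0 0 ecc 0.849 centre shift px [-0.24 -0.07] rot deg -0.21
```

View pics/w7.png

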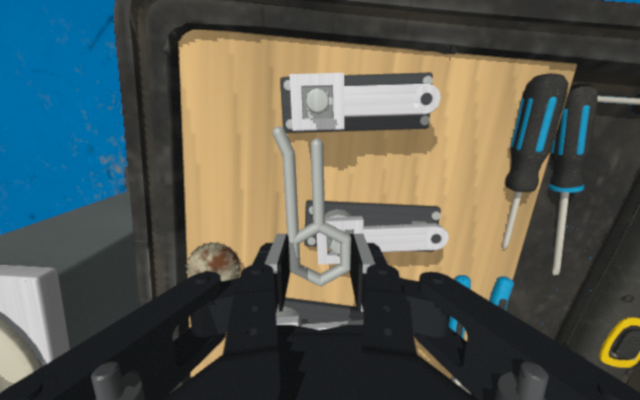

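```bash
python3 -m crank '[[[-0.351,-0.006,0],[0,0,91.5],0.2],[[-0.351,-0.006,0],[0,0,91.5],0.2],[[-0.351,-0.006,0],[0,0,91.5],0.2],[[-0.351,-0.006,0],[0,0,91.5],0.2],[[-0.351,-0.006,0],[0,0,91.5],0.2],[[-0.351,-0.006,0],[0,0,91.5],0.2],[[-0.351,-0.006,0],[0,0,91.5],0.2],[[-0.351,-0.006,0],[0,0,91.5],0.2],[[-0.351,-0.006,0],[0,0,91.5],0.2],[[-0.351,-0.006,0],[0,0,91.5],0.2]]'
python3 -m crank '[[[0,0,0],[0,0,0],0.2],[[0,0,0],[0,0,0],0.2],[[0,0,0],[0,0,0],0.2]]'
python3 - <<'E'
from h import *
stt();go([*C0(-.025,.046),.059],-86.6)
s=bot.snapshot("wrist"); cv2.imwrite("pics/w8.png",s["frame"])
print(proj(s,[[*C0(x,y),.079] for x,y in((.082,.093),(-.082,.093),(.082,-.093))]).round(1))
E
```

```text
time: 15.9
ee_pos: [0.5145, -0.0375, 0.1796]
eef_rot: [[0.989, 0.149, -0.003], [0.149, -0.989, 0.001], [-0.002, -0.001, -1.0]]
contact_force: [0.4, 0.5, 1.0]
grip_width: 0.0317
grip_force: 25.0
time: 16.2
ee_pos: [0.5151, -0.0366, 0.1808]
eef_rot: [[0.987, 0.161, -0.001], [0.161, -0.987, 0.0], [-0.001, -0.0, -1.0]]
contact_force: [-0.6, -0.5, -1.4]
grip_width: 0.0314
grip_force: 25.0
t 16.2 p [ 0.5151 -0.0366  0.1808] F [-0.6 -0.5 -1.4] w 0.0314 gf 25.0
shift [1.900e-03 1.000e-04 1.218e-01] dist 0.122
world yaw -80.7 turn about tool z 5.9 (alt 185.9 -174.1 ) j6 68.1
[[273.5  60.1]
 [263.  251.4]
 [506.9  85.6]]
```

View pics/w8.png

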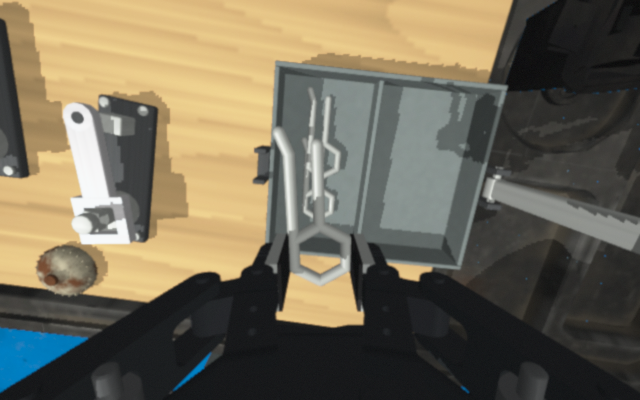

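```bash
python3 - <<'E'
from h import *
s=bot.snapshot("wrist")
def l(e,h):
    E,H=at(s,e,.077),at(s,h,.077); d=H-E; a=np.degrees(np.arctan2(d[1],d[0])); print(E.round(4),H.round(4),"len",np.hypot(*d[:2]).round(4),"ang",a.round(1),"mid",(E+d/np.hypot(*d[:2])*.042).round(4))
l((100,222),(77,117))
E
python3 -m crank '[[[0.002,0.0,0.04],[0,0,5.9],0.2],[[0.002,0.0,0.08],[0,0,5.9],0.2],[[0.002,0.0,0.11],[0,0,5.9],0.2],[[0.002,0.0,0.121],[0,0,5.9],0.2],[[0.002,0.0,0.121],[0,0,5.9],0.2],[[0.002,0.0,0.121],[0,0,5.9],0.48],[[0.002,0.0,0.121],[0,0,5.9],0.48],[[0.002,0.0,0.121],[0,0,5.9],0.48]]'
python3 -m crank '[[[0,0,-0.05],[0,0,0],0.48],[[0,0,-0.1],[0,0,0],0.48],[[0,0,-0.14],[0,0,0],0.6],[[0,0,-0.14],[0,0,0],0.6]]'
python3 -c "
from h import *
stt()"
```

```text
[0.4619 0.1565 0.077 ] [0.5522 0.1713 0.077 ] len 0.0914 ang 9.3 mid [0.5034 0.1633 0.077 ]
time: 17.1
ee_pos: [0.518, -0.0364, 0.0616]
eef_rot: [[0.998, 0.055, 0.002], [0.055, -0.998, -0.0], [0.002, 0.0, -1.0]]
contact_force: [0.5, -0.2, -0.0]
grip_width: 0.0411
grip_force: 0.0
time: 17.5
ee_pos: [0.5193, -0.0367, 0.2069]
eef_rot: [[0.998, 0.055, 0.009], [0.055, -0.998, -0.002], [0.009, 0.002, -1.0]]
contact_force: [-0.5, 0.7, -0.6]
grip_width: 0.0511
grip_force: 0.0
t 17.5 p [ 0.5193 -0.0367  0.2069] F [-0.5  0.7 -0.6] w 0.0511 gf 0.0
```

```bash
python3 -c "
from h import *
go([.5034,.1633,.13],99.3)"
```

```text
shift [-0.0056 -0.2007  0.0763] dist 0.215
world yaw -86.9 turn about tool z -6.2 (alt 173.8 -186.2 ) j6 74.3
```

```bash
python3 -m crank '[[[-0.005,-0.05,0],[0,0,-6],0.65],[[-0.005,-0.1,0.01],[0,0,-6],0.65],[[-0.005,-0.15,0.02],[0,0,-6],0.65],[[-0.005,-0.2,0.04],[0,0,-6],0.65],[[-0.005,-0.2,0.076],[0,0,-6],0.65],[[-0.005,-0.2,0.076],[0,0,-6],0.65],[[-0.005,-0.2,0.076],[0,0,-6],0.65],[[-0.005,-0.2,0.076],[0,0,-6],0.65]]' 50
python3 - <<'E'
from h import *
stt();go([.5034,.1633,.061],99.3)
s=bot.snapshot("wrist"); cv2.imwrite("pics/w9.png",s["frame"])
# lever A,B from saved w7 not possible; do C check by image: bright lever mask angle
E
```

```text
time: 18.3
ee_pos: [0.5024, 0.1623, 0.1263]
eef_rot: [[0.988, 0.158, 0.002], [0.158, -0.988, 0.0], [0.002, 0.0, -1.0]]
contact_force: [0.9, 0.1, 0.7]
grip_width: 0.0557
grip_force: 0.0
t 18.3 p [0.5024 0.1623 0.1263] F [0.9 0.1 0.7] w 0.0557 gf 0.0
shift [ 0.0009 -0.0008  0.0653] dist 0.065
world yaw -80.9 turn about tool z -0.2 (alt 179.8 -180.2 ) j6 90.5
```

View pics/w9.png

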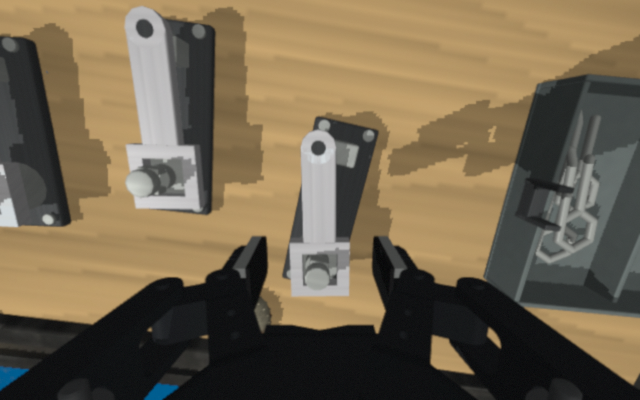

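```bash
python3 - <<'E'
from h import *
s=bot.snapshot("wrist")
E,H=at(s,(164,177),.077),at(s,(145,27),.077); d=H-E; a=np.degrees(np.arctan2(d[1],d[0])); print(E.round(4),H.round(4),"len",np.hypot(*d[:2]).round(4),"ang",a.round(1),"mid",(H-d/np.hypot(*d[:2])*.048).round(4))
E
python3 -m crank '[[[0.001,-0.001,0.03],[0,0,0],0.65],[[0.001,-0.001,0.055],[0,0,0],0.65],[[0.001,-0.001,0.066],[0,0,0],0.65],[[0.001,-0.001,0.066],[0,0,0],0.65],[[0.001,-0.001,0.066],[0,0,0],0.1],[[0.001,-0.001,0.066],[0,0,0],0.1],[[0.001,-0.001,0.066],[0,0,0],0.1],[[0.001,-0.001,0.066],[0,0,0],0.1],[[0.001,-0.001,0.066],[0,0,0],0.1],[[0.001,-0.001,0.066],[0,0,0],0.1]]' 50
```

```text
[0.5157 0.2713 0.077 ] [0.6053 0.2836 0.077 ] len 0.0904 ang 7.8 mid [0.5577 0.2771 0.077 ]
time: 19.4
ee_pos: [0.5031, 0.1644, 0.0599]
eef_rot: [[0.987, 0.159, 0.002], [0.159, -0.987, 0.0], [0.002, 0.0, -1.0]]
contact_force: [-0.2, -0.2, 7.7]
grip_width: 0.0228
grip_force: 48.6
```

```bash
python3 -m crank '[[[0,0,-0.015],[0,0,0],0.1],[[0,0,-0.03],[0,0,0],0.1],[[0,0,-0.05],[0,0,0],0.1],[[0,0,-0.08],[0,0,0],0.1],[[0,0,-0.11],[0,0,0],0.1],[[0,0,-0.11],[0,0,0],0.1]]'
python3 - <<'E'
from h import *
stt();chk();go([*C0(-.002,-.043),.17],93.4)
E
```

```text
time: 20.0
ee_pos: [0.5039, 0.1646, 0.1731]
eef_rot: [[0.987, 0.159, 0.007], [0.159, -0.987, 0.001], [0.007, -0.0, -1.0]]
contact_force: [-0.1, -0.2, -2.2]
grip_width: 0.0231
grip_force: 50.5
t 20.0 p [0.5039 0.1646 0.1731] F [-0.1 -0.2 -2.2] w 0.0231 gf 50.5
match 0.876 int shift 0 0 ecc 0.909 centre shift px [-0.52  0.01] rot deg -0.65
shift [-0.0043  0.2913  0.0006] dist 0.291
world yaw -80.9 turn about tool z 5.7 (alt 185.7 -174.3 ) j6 90.6
```

```bash
python3 -m crank '[[[-0.004,0.05,0],[0,0,5.7],0.1],[[-0.004,0.1,0],[0,0,5.7],0.1],[[-0.004,0.15,0],[0,0,5.7],0.1],[[-0.004,0.2,0],[0,0,5.7],0.1],[[-0.004,0.25,0],[0,0,5.7],0.1],[[-0.004,0.291,0],[0,0,5.7],0.1],[[-0.004,0.291,0],[0,0,5.7],0.1],[[-0.004,0.291,0],[0,0,5.7],0.1],[[-0.004,0.291,0],[0,0,5.7],0.1],[[-0.004,0.291,0],[0,0,5.7],0.1]]'
python3 - <<'E'
from h import *
stt();go([*C0(-.002,-.043),.044],93.4)
s=bot.snapshot("wrist"); cv2.imwrite("pics/w10.png",s["frame"])
E
```

```text
time: 21.05
ee_pos: [0.5444, -0.1226, 0.1682]
eef_rot: [[0.998, 0.061, -0.0], [0.061, -0.998, 0.0], [-0.0, -0.0, -1.0]]
contact_force: [0.6, -0.9, -1.8]
grip_width: 0.0229
grip_force: 50.5
t 21.05 p [ 0.5444 -0.1226  0.1682] F [ 0.6 -0.9 -1.8] w 0.0229 gf 50.5
shift [0.0007 0.0014 0.1242] dist 0.124
world yaw -86.5 turn about tool z 0.1 (alt 180.1 -179.9 ) j6 65.9
```

View pics/w10.png

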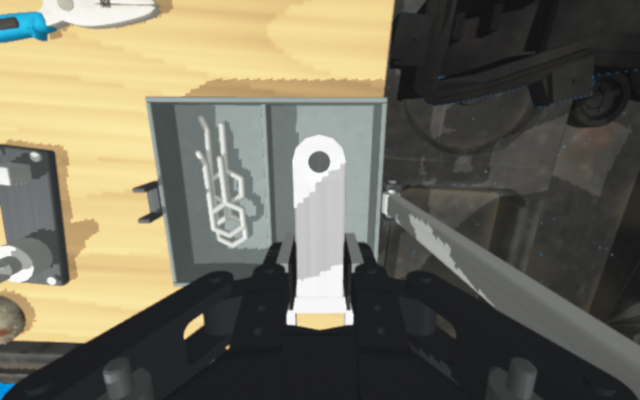

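```bash
python3 -m crank '[[[0.001,-0.004,0.04],[0,0,0],0.1],[[0.001,-0.004,0.08],[0,0,0],0.1],[[0.001,-0.004,0.11],[0,0,0],0.1],[[0.001,-0.004,0.124],[0,0,0],0.1],[[0.001,-0.004,0.124],[0,0,0],0.1],[[0.001,-0.004,0.124],[0,0,0],0.4],[[0.001,-0.004,0.124],[0,0,0],0.4],[[0.001,-0.004,0.124],[0,0,0],0.4]]'
python3 -m crank '[[[0,0,-0.05],[0,0,0],0.4],[[0,0,-0.1],[0,0,0],0.4],[[0,0,-0.14],[0,0,0],0.6],[[0,0,-0.14],[0,0,0],0.6]]'
python3 -c "
from h import *
stt();go([.5577,.2771,.13],97)"
```

```text
time: 21.9
ee_pos: [0.5456, -0.1196, 0.0457]
eef_rot: [[0.998, 0.06, 0.001], [0.06, -0.998, -0.0], [0.001, 0.001, -1.0]]
contact_force: [-5.2, 2.5, 0.6]
grip_width: 0.0343
grip_force: 0.0
time: 22.3
ee_pos: [0.5476, -0.1204, 0.1921]
eef_rot: [[0.998, 0.06, 0.011], [0.06, -0.998, -0.004], [0.01, 0.005, -1.0]]
contact_force: [-0.4, -0.5, -0.6]
grip_width: 0.0512
grip_force: 0.0
t 22.3 p [ 0.5476 -0.1204  0.1921] F [-0.4 -0.5 -0.6] w 0.0512 gf 0.0
shift [ 0.0334 -0.3964  0.0607] dist 0.402
world yaw -86.6 turn about tool z -3.6 (alt 176.4 -183.6 ) j6 66.3
```

```bash
python3 -m crank '[[[0.033,-0.05,-0.02],[0,0,-3.6],0.65],[[0.033,-0.1,-0.02],[0,0,-3.6],0.65],[[0.033,-0.15,-0.02],[0,0,-3.6],0.65],[[0.033,-0.2,0],[0,0,-3.6],0.65],[[0.033,-0.25,0.01],[0,0,-3.6],0.65],[[0.033,-0.3,0.03],[0,0,-3.6],0.65],[[0.033,-0.35,0.05],[0,0,-3.6],0.65],[[0.033,-0.396,0.06],[0,0,-3.6],0.65],[[0.033,-0.396,0.06],[0,0,-3.6],0.65],[[0.033,-0.396,0.06],[0,0,-3.6],0.65]]'
cat >> h.py <<'E'
def lever(x0,x1,y0,y1,z=.077):
    """fit the bar (bright pixels) in a wrist window: slope and centre of each row"""
    s=bot.snapshot("wrist"); g=s["frame"][y0:y1,x0:x1].astype(int)
    m=(g.min(2)>145)&(g.max(2)-g.min(2)<25)
    rows=[];
    for r in range(m.shape[0]):
        i=np.flatnonzero(m[r]); 
        if len(i)>5: rows.append((r+y0,i.min()+x0,i.max()+x0))
    for r in rows[::8]:
        a,b=at(s,(r[1],r[0]),z),at(s,(r[2],r[0]),z); print(r,((a+b)/2).round(4)[:2],"w",np.linalg.norm(a-b).round(4))
E
python3 - <<'E'
from h import *
stt();lever(260,380,90,300)
E
```

```text
time: 23.3
ee_pos: [0.554, 0.2801, 0.1244]
eef_rot: [[0.992, 0.126, 0.0], [0.126, -0.992, 0.0], [0.0, -0.0, -1.0]]
contact_force: [0.3, -0.5, 0.8]
grip_width: 0.0557
grip_force: 0.0
t 23.3 p [0.554  0.2801 0.1244] F [ 0.3 -0.5  0.8] w 0.0557 gf 0.0
(126, np.int64(302), np.int64(308)) [0.6163 0.2971] w 0.0039
(134, np.int64(302), np.int64(334)) [0.6124 0.2881] w 0.0208
(142, np.int64(307), np.int64(339)) [0.6077 0.2842] w 0.021
(150, np.int64(306), np.int64(340)) [0.6026 0.2836] w 0.0224
(158, np.int64(306), np.int64(340)) [0.5974 0.2829] w 0.0226
(166, np.int64(306), np.int64(339)) [0.5921 0.2825] w 0.0221
(174, np.int64(306), np.int64(339)) [0.5867 0.2818] w 0.0223
(182, np.int64(306), np.int64(339)) [0.5812 0.2811] w 0.0224
(190, np.int64(307), np.int64(339)) [0.5757 0.2801] w 0.0219
(198, np.int64(307), np.int64(339)) [0.5701 0.2793] w 0.0221
(206, np.int64(307), np.int64(339)) [0.5644 0.2786] w 0.0223
(214, np.int64(307), np.int64(339)) [0.5586 0.2778] w 0.0224
(222, np.int64(307), np.int64(339)) [0.5527 0.2771] w 0.0226
(230, np.int64(307), np.int64(339)) [0.5468 0.2763] w 0.0228
(238, np.int64(307), np.int64(339)) [0.5407 0.2755] w 0.023
(246, np.int64(294), np.int64(353)) [0.5346 0.2743] w 0.0427
(254, np.int64(294), np.int64(353)) [0.5283 0.2735] w 0.043
(262, np.int64(293), np.int64(353)) [0.5219 0.2731] w 0.0441
(270, np.int64(294), np.int64(352)) [0.5155 0.2722] w 0.0429
(278, np.int64(292), np.int64(352)) [0.5089 0.2721] w 0.0448
(286, np.int64(295), np.int64(352)) [0.5023 0.2701] w 0.0429
(294, np.int64(295), np.int64(352)) [0.4956 0.2693] w 0.0432
```

```bash
python3 -c "
from h import *
stt();go([.5567,.2778,.0605],97.4)"
```

```text
t 23.35 p [0.5546 0.2785 0.125 ] F [ 0.4  0.5 -0.5] w 0.0556 gf 0.0
shift [0.002  0.001  0.0645] dist 0.064
world yaw -82.9 turn about tool z -0.3 (alt 179.7 -180.3 ) j6 102.4
```

```bash
python3 -m crank '[[[0.002,0.001,0.03],[0,0,0],0.65],[[0.002,0.001,0.055],[0,0,0],0.65],[[0.002,0.001,0.065],[0,0,0],0.65],[[0.002,0.001,0.065],[0,0,0],0.65],[[0.002,0.001,0.065],[0,0,0],0.1],[[0.002,0.001,0.065],[0,0,0],0.1],[[0.002,0.001,0.065],[0,0,0],0.1],[[0.002,0.001,0.065],[0,0,0],0.1],[[0.002,0.001,0.065],[0,0,0],0.1],[[0.002,0.001,0.065],[0,0,0],0.1]]' 50
python3 -m crank '[[[0,0,-0.015],[0,0,0],0.1],[[0,0,-0.03],[0,0,0],0.1],[[0,0,-0.05],[0,0,0],0.1],[[0,0,-0.08],[0,0,0],0.1],[[0,0,-0.11],[0,0,0],0.1],[[0,0,-0.11],[0,0,0],0.1]]'
python3 - <<'E'
from h import *
stt();chk();go([*C0(-.002,-.038),.17],93.4)
E
```

```text
time: 24.35
ee_pos: [0.5574, 0.2771, 0.0609]
eef_rot: [[0.992, 0.122, 0.002], [0.122, -0.992, 0.001], [0.002, -0.0, -1.0]]
contact_force: [0.7, -1.3, 6.2]
grip_width: 0.0226
grip_force: 50.2
time: 24.95
ee_pos: [0.5581, 0.2775, 0.1755]
eef_rot: [[0.992, 0.123, 0.007], [0.123, -0.992, 0.003], [0.007, -0.002, -1.0]]
contact_force: [0.0, -0.0, -0.4]
grip_width: 0.0228
grip_force: 49.3
t 24.95 p [0.5581 0.2775 0.1755] F [ 0.  -0.  -0.4] w 0.0228 gf 49.3
match 0.824 int shift 0 0 ecc 0.868 centre shift px [-0.57  0.25] rot deg -0.1
shift [-0.0611  0.3916  0.0022] dist 0.396
world yaw -83.0 turn about tool z 3.6 (alt 183.6 -176.4 ) j6 102.3
```

```bash
python3 -m crank '[[[-0.061,0.05,0],[0,0,3.6],0.1],[[-0.061,0.1,0],[0,0,3.6],0.1],[[-0.061,0.15,0],[0,0,3.6],0.1],[[-0.061,0.2,0],[0,0,3.6],0.1],[[-0.061,0.25,0],[0,0,3.6],0.1],[[-0.061,0.3,0],[0,0,3.6],0.1],[[-0.061,0.35,0],[0,0,3.6],0.1],[[-0.061,0.392,0],[0,0,3.6],0.1],[[-0.061,0.392,0],[0,0,3.6],0.1],[[-0.061,0.392,0],[0,0,3.6],0.1]]'
python3 -m crank '[[[0,0,0],[0,0,0],0.1],[[0,0,0],[0,0,0],0.1]]'
python3 - <<'E'
from h import *
stt();go([*C0(-.002,-.038),.055],93.4)
s=bot.snapshot("wrist"); cv2.imwrite("pics/w11.png",s["frame"])
E
```

```text
time: 26.0
ee_pos: [0.5438, -0.1214, 0.1689]
eef_rot: [[0.998, 0.057, -0.001], [0.057, -0.998, 0.0], [-0.001, -0.0, -1.0]]
contact_force: [0.2, 0.7, -0.7]
grip_width: 0.0228
grip_force: 49.4
time: 26.2
ee_pos: [0.544, -0.1183, 0.1693]
eef_rot: [[0.998, 0.061, -0.0], [0.061, -0.998, 0.0], [-0.0, -0.0, -1.0]]
contact_force: [0.9, 0.1, -1.1]
grip_width: 0.0227
grip_force: 49.4
t 26.2 p [ 0.544  -0.1183  0.1693] F [ 0.9  0.1 -1.1] w 0.0227 gf 49.4
shift [0.0009 0.0007 0.1143] dist 0.114
world yaw -86.5 turn about tool z 0.1 (alt 180.1 -179.9 ) j6 66.3
```

```bash
python3 -m crank '[[[0.001,0.001,0.04],[0,0,0],0.1],[[0.001,0.001,0.08],[0,0,0],0.1],[[0.001,0.001,0.105],[0,0,0],0.1],[[0.001,0.001,0.114],[0,0,0],0.1],[[0.001,0.001,0.114],[0,0,0],0.1],[[0.001,0.001,0.114],[0,0,0],0.4],[[0.001,0.001,0.114],[0,0,0],0.4],[[0.001,0.001,0.114],[0,0,0],0.4]]'
python3 -m crank '[[[0,0,-0.05],[0,0,0],0.4],[[0,0,-0.1],[0,0,0],0.4],[[0,0,-0.14],[0,0,0],0.6],[[0,0,-0.14],[0,0,0],0.6]]'
python3 -c "
from h import *
stt();a=np.radians(6);go([.483+.042*np.cos(a),.396+.042*np.sin(a),.13],96)"
```

```text
time: 27.05
ee_pos: [0.5457, -0.1207, 0.0566]
eef_rot: [[0.998, 0.06, 0.002], [0.06, -0.998, -0.001], [0.002, 0.001, -1.0]]
contact_force: [-0.5, 0.1, -0.7]
grip_width: 0.0339
grip_force: 0.0
time: 27.45
ee_pos: [0.547, -0.1212, 0.2021]
eef_rot: [[0.998, 0.06, 0.009], [0.06, -0.998, -0.003], [0.009, 0.004, -1.0]]
contact_force: [0.2, 0.2, -0.4]
grip_width: 0.0514
grip_force: 0.0
t 27.45 p [ 0.547  -0.1212  0.2021] F [ 0.2  0.2 -0.4] w 0.0514 gf 0.0
shift [ 0.0084 -0.5223  0.0702] dist 0.527
world yaw -86.6 turn about tool z -2.6 (alt 177.4 -182.6 ) j6 66.2
```

```bash
python3 -m crank '[[[0.008,-0.05,0],[0,0,-2.6],0.65],[[0.008,-0.1,0],[0,0,-2.6],0.65],[[0.008,-0.15,0],[0,0,-2.6],0.65],[[0.008,-0.2,0],[0,0,-2.6],0.65],[[0.008,-0.25,0.01],[0,0,-2.6],0.65],[[0.008,-0.3,0.02],[0,0,-2.6],0.65],[[0.008,-0.35,0.03],[0,0,-2.6],0.65],[[0.008,-0.4,0.05],[0,0,-2.6],0.65],[[0.008,-0.45,0.06],[0,0,-2.6],0.65],[[0.008,-0.5,0.07],[0,0,-2.6],0.65]]'
python3 -m crank '[[[0,-0.022,0],[0,0,0],0.65],[[0,-0.022,0],[0,0,0],0.65],[[0,-0.022,0],[0,0,0],0.65]]'
python3 - <<'E'
from h import *
stt();lever(260,380,90,300);chk()
E
```

```text
time: 28.45
ee_pos: [0.5232, 0.3719, 0.1269]
eef_rot: [[0.994, 0.105, 0.0], [0.105, -0.994, 0.0], [0.0, -0.0, -1.0]]
contact_force: [0.9, -0.6, 0.7]
grip_width: 0.0555
grip_force: 0.0
time: 28.75
ee_pos: [0.5213, 0.392, 0.1272]
eef_rot: [[0.994, 0.106, 0.0], [0.106, -0.994, -0.0], [0.0, 0.0, -1.0]]
contact_force: [-0.2, -0.4, -0.5]
grip_width: 0.0559
grip_force: 0.0
t 28.75 p [0.5213 0.392  0.1272] F [-0.2 -0.4 -0.5] w 0.0559 gf 0.0
(123, np.int64(283), np.int64(288)) [0.5844 0.4208] w 0.0033
(131, np.int64(281), np.int64(319)) [0.5803 0.4109] w 0.025
(139, np.int64(291), np.int64(323)) [0.5757 0.4058] w 0.0212
(147, np.int64(290), np.int64(324)) [0.5705 0.4053] w 0.0227
(155, np.int64(290), np.int64(324)) [0.5652 0.4048] w 0.0229
(163, np.int64(290), np.int64(324)) [0.5599 0.4043] w 0.0231
(171, np.int64(291), np.int64(324)) [0.5544 0.4034] w 0.0225
(179, np.int64(291), np.int64(324)) [0.5489 0.4029] w 0.0227
(187, np.int64(291), np.int64(324)) [0.5433 0.4024] w 0.0229
(195, np.int64(292), np.int64(324)) [0.5377 0.4015] w 0.0224
(203, np.int64(292), np.int64(324)) [0.5319 0.4009] w 0.0225
(211, np.int64(292), np.int64(324)) [0.526  0.4004] w 0.0227
(219, np.int64(292), np.int64(324)) [0.5201 0.3998] w 0.0229
(227, np.int64(293), np.int64(324)) [0.514  0.3988] w 0.0223
(235, np.int64(292), np.int64(324)) [0.5079 0.3986] w 0.0232
(243, np.int64(280), np.int64(339)) [0.5017 0.3969] w 0.0432
(251, np.int64(280), np.int64(338)) [0.4954 0.3967] w 0.0428
(259, np.int64(280), np.int64(338)) [0.4889 0.396 ] w 0.0431
(267, np.int64(281), np.int64(338)) [0.4824 0.395 ] w 0.0427
(275, np.int64(281), np.int64(338)) [0.4758 0.3944] w 0.043
(283, np.int64(281), np.int64(338)) [0.4691 0.3937] w 0.0434
(291, np.int64(282), np.int64(337)) [0.4622 0.393 ] w 0.0422
match 0.806 int shift 0 0 ecc 0.841 centre shift px [-0.61  0.27] rot deg 0.44
```

```bash
python3 -c "
from h import *
go([.5250,.4002,.0605],96.6)"
```

```text
shift [ 0.0042 -0.0088  0.067 ] dist 0.068
world yaw -84.0 turn about tool z -0.6 (alt 179.4 -180.6 ) j6 114.1
```

```bash
python3 -m crank '[[[0.004,-0.008,0.02],[0,0,-0.6],0.65],[[0.004,-0.008,0.02],[0,0,-0.6],0.65],[[0.004,-0.008,0.02],[0,0,-0.6],0.65]]'; python3 -c "
from h import *
go([.5250,.4002,.0605],96.6)"
```

```text
time: 29.15
ee_pos: [0.5247, 0.3993, 0.1075]
eef_rot: [[0.993, 0.114, -0.0], [0.114, -0.993, -0.0], [-0.0, 0.0, -1.0]]
contact_force: [0.3, 0.2, 0.9]
grip_width: 0.0556
grip_force: 0.0
shift [ 0.0004 -0.0008  0.047 ] dist 0.047
world yaw -83.4 turn about tool z -0.0 (alt 180.0 -180.0 ) j6 114.0
```

```bash
python3 -m crank '[[[0,-0.001,0.025],[0,0,0],0.65],[[0,-0.001,0.047],[0,0,0],0.65],[[0,-0.001,0.047],[0,0,0],0.65],[[0,-0.001,0.047],[0,0,0],0.1],[[0,-0.001,0.047],[0,0,0],0.1],[[0,-0.001,0.047],[0,0,0],0.1],[[0,-0.001,0.047],[0,0,0],0.1],[[0,-0.001,0.047],[0,0,0],0.1],[[0,-0.001,0.047],[0,0,0],0.1]]' 50
python3 -m crank '[[[0,0,-0.015],[0,0,0],0.1],[[0,0,-0.03],[0,0,0],0.1],[[0,0,-0.05],[0,0,0],0.1],[[0,0,-0.08],[0,0,0],0.1],[[0,0,-0.11],[0,0,0],0.1],[[0,0,-0.11],[0,0,0],0.1]]'
python3 - <<'E'
from h import *
stt();chk();go([*C0(-.002,-.038),.18],93.4)
E
```

```text
time: 30.05
ee_pos: [0.5252, 0.4016, 0.0621]
eef_rot: [[0.993, 0.115, 0.002], [0.115, -0.993, 0.001], [0.002, -0.001, -1.0]]
contact_force: [-0.4, -0.9, 8.3]
grip_width: 0.0228
grip_force: 49.8
time: 30.65
ee_pos: [0.5258, 0.4021, 0.1767]
eef_rot: [[0.993, 0.116, 0.007], [0.116, -0.993, 0.004], [0.007, -0.003, -1.0]]
contact_force: [0.5, 0.3, -0.9]
grip_width: 0.0224
grip_force: 49.3
t 30.65 p [0.5258 0.4021 0.1767] F [ 0.5  0.3 -0.9] w 0.0224 gf 49.3
match 0.812 int shift 0 0 ecc 0.85 centre shift px [-0.58  0.26] rot deg 0.27
shift [-0.0406  0.5194 -0.0073] dist 0.521
world yaw -83.4 turn about tool z 3.2 (alt 183.2 -176.8 ) j6 114.1
```

```bash
python3 -m crank '[[[-0.04,0.05,-0.007],[0,0,3.2],0.1],[[-0.04,0.1,-0.007],[0,0,3.2],0.1],[[-0.04,0.15,-0.007],[0,0,3.2],0.1],[[-0.04,0.2,-0.007],[0,0,3.2],0.1],[[-0.04,0.25,-0.007],[0,0,3.2],0.1],[[-0.04,0.3,-0.007],[0,0,3.2],0.1],[[-0.04,0.35,-0.007],[0,0,3.2],0.1],[[-0.04,0.4,-0.007],[0,0,3.2],0.1],[[-0.04,0.45,-0.007],[0,0,3.2],0.1],[[-0.04,0.5,-0.007],[0,0,3.2],0.1]]'
python3 -m crank '[[[0,0.019,0],[0,0,0],0.1],[[0,0.019,0],[0,0,0],0.1],[[0,0.019,0],[0,0,0],0.1],[[0,0.019,0],[0,0,0],0.1]]'
python3 - <<'E'
from h import *
stt();go([*C0(-.002,-.038),.065],93.4)
s=bot.snapshot("wrist"); cv2.imwrite("pics/w12.png",s["frame"])
a,b=(cv2.imread(f"pics/w1{i}.png").astype(int) for i in(1,2))
print("diff carrier area",np.abs(a-b)[90:230,140:290].mean(), "bar",np.abs(a-b)[180:300,385:480].mean())
E
```

```text
time: 31.7
ee_pos: [0.5406, -0.0904, 0.1773]
eef_rot: [[0.998, 0.06, -0.0], [0.06, -0.998, 0.0], [-0.0, -0.0, -1.0]]
contact_force: [0.2, 1.1, -0.9]
grip_width: 0.0228
grip_force: 49.4
time: 32.1
ee_pos: [0.5421, -0.1064, 0.1772]
eef_rot: [[0.998, 0.061, -0.0], [0.061, -0.998, 0.0], [-0.0, -0.0, -1.0]]
contact_force: [0.6, 0.1, -2.2]
grip_width: 0.0229
grip_force: 49.4
t 32.1 p [ 0.5421 -0.1064  0.1772] F [ 0.6  0.1 -2.2] w 0.0229 gf 49.4
shift [0.002  0.0126 0.1122] dist 0.113
world yaw -86.5 turn about tool z 0.1 (alt 180.1 -179.9 ) j6 67.4
diff carrier area 38.69642857142857 bar 27.54809941520468
```

```bash
python3 -m crank '[[[0.002,0.012,0.007],[0,0,0],0.1],[[0.002,0.012,0.007],[0,0,0],0.1],[[0.002,0.012,0.007],[0,0,0],0.1]]'
python3 - <<'E'
from h import *
stt();go([*C0(-.002,-.038),.065],93.4)
s=bot.snapshot("wrist"); cv2.imwrite("pics/w13.png",s["frame"])
g=lambda n:cv2.cvtColor(cv2.imread(f"pics/w{n}.png"),cv2.COLOR_BGR2GRAY)
for x0,y0,x1,y1 in((140,90,290,230),(340,90,480,240)):
    T=g(11)[y0:y1,x0:x1];r=cv2.matchTemplate(g(13)[y0-40:y1+40,x0-40:x1+40],T,cv2.TM_CCOEFF_NORMED);_,m,_,l=cv2.minMaxLoc(r);print(m,l[0]-40,l[1]-40)
E
```

```text
time: 32.45
ee_pos: [0.5448, -0.1192, 0.1698]
eef_rot: [[0.998, 0.06, -0.001], [0.06, -0.998, 0.0], [-0.001, -0.0, -1.0]]
contact_force: [-0.1, 0.3, -1.3]
grip_width: 0.0228
grip_force: 49.4
t 32.45 p [ 0.5448 -0.1192  0.1698] F [-0.1  0.3 -1.3] w 0.0228 gf 49.4
shift [ 1.000e-04 -3.000e-04  1.048e-01] dist 0.105
world yaw -86.6 turn about tool z 0.0 (alt 180.0 -180.0 ) j6 66.3
0.9973808526992798 -1 1
0.9751542806625366 -1 1
```

```bash
python3 -m crank '[[[0,0,0.04],[0,0,0],0.1],[[0,0,0.08],[0,0,0],0.1],[[0,0,0.104],[0,0,0],0.1],[[0,0,0.104],[0,0,0],0.1],[[0,0,0.104],[0,0,0],0.1],[[0,0,0.104],[0,0,0],0.4],[[0,0,0.104],[0,0,0],0.4],[[0,0,0.104],[0,0,0],0.4]]'
python3 -m crank '[[[0,0,-0.05],[0,0,0],0.4],[[0,0,-0.1],[0,0,0],0.4],[[0,-0.03,-0.15],[0,0,0],0.4],[[0,-0.08,-0.15],[0,0,0],0.1],[[0,-0.13,-0.15],[0,0,0],0.0],[[0,-0.18,-0.15],[0,0,0],0.0],[[0,-0.23,-0.15],[0,0,0],0.0],[[0,-0.23,-0.15],[0,0,0],0.0]]'
python3 - <<'E'
from h import *
stt();chk()
a=bot.snapshot("top");b=bot.snapshot("side")
A=cv2.resize(a["frame"][150:240,340:480],None,fx=4,fy=4,interpolation=cv2.INTER_CUBIC)   # 560x360
B=cv2.resize(b["frame"][40:220,290:410],None,fx=2,fy=2,interpolation=cv2.INTER_CUBIC)  # 240x360
cv2.imwrite("pics/m1.png",np.hstack([A,B]))
E
```

```text
time: 33.3
ee_pos: [0.5453, -0.1193, 0.0671]
eef_rot: [[0.998, 0.06, 0.001], [0.06, -0.998, -0.0], [0.001, 0.0, -1.0]]
contact_force: [-0.2, 0.8, -0.0]
grip_width: 0.0343
grip_force: 0.0
time: 34.1
ee_pos: [0.5304, 0.115, 0.2169]
eef_rot: [[0.998, 0.064, 0.001], [0.064, -0.998, 0.001], [0.001, -0.001, -1.0]]
contact_force: [-0.3, -0.6, 0.4]
grip_width: -0.0002
grip_force: 0.0
t 34.1 p [0.5304 0.115  0.2169] F [-0.3 -0.6  0.4] w -0.0002 gf 0.0
match 0.623 int shift 0 0 ecc 0.668 centre shift px [1.42 0.08] rot deg 1.16
```

View pics/m1.png

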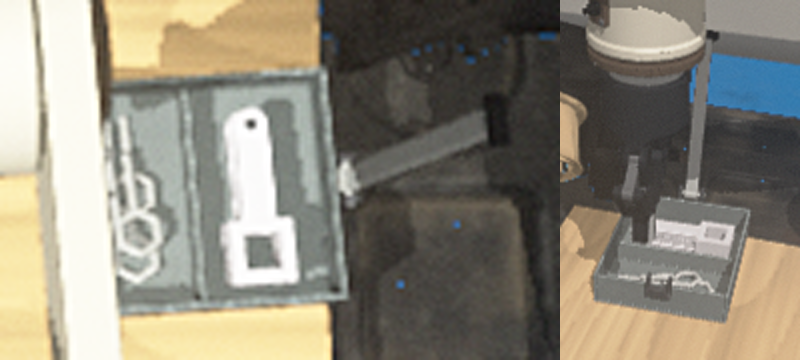

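```bash
cat >> h.py <<'E'
def bar(th,r=.207,off=0,x=0):
    """world point on bar at radius r, offset off along the bar's upper normal"""
    y=-.099+r*np.cos(th)-off*np.sin(th)*(1) ; z=.086+r*np.sin(th)+off*np.cos(th)
    return np.array([*C0(x,y),z])
E
python3 - <<'E'
from h import *
s=bot.snapshot("top"); b=bot.snapshot("side")
print("hinge",proj(s,bar(0,0)))
for t in (1.57,1.7,1.8,1.9,2.0): print(t,proj(s,bar(t)).round(1),proj(b,bar(t)).round(1),bar(t).round(3))
go([*C0(0,-.215),.31],-86.6)
E
```

```text
hinge [[426.63409157 194.96190254]]
1.57 [[447.5 180.9]] [[359.6  60.7]] [ 0.55  -0.179  0.293]
1.7 [[458.9 180.3]] [[361.6  57. ]] [ 0.552 -0.206  0.291]
1.8 [[467.2 180.1]] [[363.   55.3]] [ 0.553 -0.227  0.288]
1.9 [[475. 180.]] [[364.3  54.5]] [ 0.554 -0.246  0.282]
2.0 [[482.1 180.1]] [[365.4  54.5]] [ 0.556 -0.266  0.274]
shift [ 0.0022  0.4056 -0.0937] dist 0.416
world yaw -86.6 turn about tool z -0.0 (alt 180.0 -180.0 ) j6 90.1
```

```bash
python3 -m crank '[[[0.002,0,-0.04],[0,0,0],0],[[0.002,0,-0.08],[0,0,0],0],[[0.002,0.0,-0.12],[0,0,0],0],[[0.002,0.05,-0.12],[0,0,0],0],[[0.002,0.1,-0.12],[0,0,0],0],[[0.002,0.15,-0.12],[0,0,0],0],[[0.002,0.2,-0.12],[0,0,0],0],[[0.002,0.25,-0.12],[0,0,0],0],[[0.002,0.3,-0.12],[0,0,0],0],[[0.002,0.35,-0.12],[0,0,0],0]]'
python3 -c "
from h import *
stt();go([*C0(0,-.2),.33],-86.6)"
```

```text
time: 35.35
ee_pos: [0.553, -0.2426, 0.3363]
eef_rot: [[0.998, 0.057, 0.0], [0.057, -0.998, -0.0], [0.0, 0.0, -1.0]]
contact_force: [0.7, 0.3, 0.4]
grip_width: 0.0002
grip_force: 0.0
t 35.35 p [ 0.553  -0.2426  0.3363] F [0.7 0.3 0.4] w 0.0002 gf 0.0
shift [0.0012 0.038  0.0063] dist 0.039
world yaw -86.7 turn about tool z -0.1 (alt 179.9 -180.1 ) j6 55.7
```

```bash
python3 -m crank '[[[0.001,0.038,0],[0,0,0],0],[[0.001,0.038,0],[0,0,0],0],[[0.001,0.038,0.0],[0,0,0],0],[[0.001,0.038,0.04],[0,0,0],0],[[0.001,0.038,0.08],[0,0,0],0],[[0.001,0.038,0.105],[0,0,0],0],[[0.001,0.038,0.105],[0,0,0],0]]'
python3 - <<'E'
from h import *
stt();chk()
for t,r in((1.4,.16),(1.2,.17),(1.0,.175),(.8,.175),(.6,.17),(.4,.17),(.2,.168),(.1,.166),(0,.165)):
    y=-.099+r*np.cos(t)-.006*np.sin(t)-.0145*(t>.9)-.014*(.9>=t>.5)-.01*(t<=.5)
    z=.086+r*np.sin(t)+.006*np.cos(t)
    print(t, end=" "); go([*C0(0,y),z])
E
```

```text
time: 36.05
ee_pos: [0.5562, -0.2754, 0.2282]
eef_rot: [[0.998, 0.06, -0.004], [0.06, -0.998, 0.003], [-0.004, -0.003, -1.0]]
contact_force: [-0.6, 0.3, 1.1]
grip_width: -0.0004
grip_force: 0.0
t 36.05 p [ 0.5562 -0.2754  0.2282] F [-0.6  0.3  1.1] w -0.0004 gf 0.0
match 0.837 int shift 0 0 ecc 0.876 centre shift px [-0.36  0.25] rot deg 0.18
1.4 shift [-0.0006 -0.1034 -0.0137] dist 0.104
1.2 shift [-0.0006 -0.1381 -0.0156] dist 0.139
1.0 shift [-0.0005 -0.1716 -0.0054] dist 0.172
0.8 shift [-0.0005 -0.2002  0.0154] dist 0.201
0.6 shift [-0.0004 -0.2194  0.0442] dist 0.224
0.4 shift [-0.0004 -0.2407  0.0734] dist 0.252
0.2 shift [-0.0003 -0.2499  0.1059] dist 0.271
0.1 shift [-0.0003 -0.251   0.1226] dist 0.279
0 shift [-0.0003 -0.2514  0.1392] dist 0.287
```

```bash
python3 -m crank '[[[0,-0.02,-0.005],[0,0,0],0],[[0,-0.035,-0.01],[0,0,0],0],[[0,-0.05,-0.014],[0,0,0],0],[[0,-0.065,-0.014],[0,0,0],0],[[0,-0.08,-0.014],[0,0,0],0],[[0,-0.095,-0.014],[0,0,0],0],[[0,-0.11,-0.015],[0,0,0],0],[[0,-0.125,-0.016],[0,0,0],0],[[0,-0.138,-0.016],[0,0,0],0],[[0,-0.138,-0.016],[0,0,0],0]]'
python3 - <<'E'
from h import *
stt()
for t,r in((1.0,.175),(.8,.175),(.6,.17),(.4,.17),(.2,.168),(.1,.166),(0,.165)):
    y=-.099+r*np.cos(t)-.006*np.sin(t)-.0145*(t>.9)-.014*(.9>=t>.5)-.01*(t<=.5)
    z=.086+r*np.sin(t)+.006*np.cos(t)
    print(t, end=" "); go([*C0(0,y),z])
b=bot.snapshot("side");cv2.imwrite("pics/s1.png",b["frame"])
E
```

```text
time: 37.1
ee_pos: [0.5491, -0.1374, 0.2473]
eef_rot: [[0.998, 0.061, 0.0], [0.061, -0.998, 0.0], [0.0, -0.0, -1.0]]
contact_force: [0.1, -0.1, 0.6]
grip_width: -0.0
grip_force: 0.0
t 37.1 p [ 0.5491 -0.1374  0.2473] F [ 0.1 -0.1  0.6] w -0.0 gf 0.0
1.0 shift [-0.0011 -0.0327  0.0108] dist 0.035
0.8 shift [-0.001  -0.0614  0.0316] dist 0.069
0.6 shift [-0.001  -0.0806  0.0604] dist 0.101
0.4 shift [-0.001  -0.102   0.0896] dist 0.136
0.2 shift [-0.001  -0.1112  0.1221] dist 0.165
0.1 shift [-0.001  -0.1123  0.1388] dist 0.179
0 shift [-0.001  -0.1127  0.1553] dist 0.192
```

```bash
cat >> h.py <<'E'
def barang(ths=np.arange(0,2.0,.05),name="side"):
    b=bot.snapshot(name); g=cv2.GaussianBlur(cv2.cvtColor(b["frame"],cv2.COLOR_BGR2GRAY),(3,3),0).astype(float)
    out=[]
    for t in ths:
        v=lambda x:np.array([g[int(round(q[1])),int(round(q[0]))] for q in proj(b,[bar(t,r,0.005,x) for r in np.arange(.05,.19,.01)])])
        c=v(0); out.append((round(float(np.median(c-np.maximum(v(.02),v(-.02)))),1),round(float(t),2),round(float(c.std()),1)))
    print(name,sorted(out)[::-1][:6])
E
python3 -c "
from h import *
barang(); barang(name='top')"
```

```text
side [(64.0, 1.15, 1.4), (64.0, 1.1, 2.1), (63.0, 1.2, 2.1), (62.0, 1.4, 34.4), (62.0, 1.35, 29.3), (62.0, 1.3, 25.2)]
top [(0.0, 1.25, 25.3), (0.0, 1.2, 11.3), (0.0, 1.1, 36.1), (0.0, 0.45, 38.3), (-1.0, 1.15, 21.0), (-1.0, 1.05, 38.9)]
```

```bash
python3 -m crank '[[[-0.001,-0.018,0.005],[0,0,0],0],[[-0.001,-0.033,0.011],[0,0,0],0],[[-0.001,-0.047,0.021],[0,0,0],0],[[-0.001,-0.061,0.032],[0,0,0],0],[[-0.001,-0.071,0.046],[0,0,0],0],[[-0.001,-0.081,0.06],[0,0,0],0],[[-0.001,-0.092,0.075],[0,0,0],0],[[-0.001,-0.102,0.09],[0,0,0],0],[[-0.001,-0.102,0.09],[0,0,0],0]]'
python3 - <<'E'
from h import *
stt()
for t,r in((.2,.168),(.1,.166),(0,.165)):
    y=-.109+r*np.cos(t)-.006*np.sin(t)
    z=.086+r*np.sin(t)+.006*np.cos(t)
    print(t, end=" "); go([*C0(0,y),z])
barang()
E
```

```text
time: 38.15
ee_pos: [0.5409, -0.0359, 0.1545]
eef_rot: [[0.998, 0.061, -0.004], [0.061, -0.998, 0.001], [-0.004, -0.001, -1.0]]
contact_force: [-0.7, -0.5, 0.8]
grip_width: -0.0
grip_force: 0.0
t 38.15 p [ 0.5409 -0.0359  0.1545] F [-0.7 -0.5  0.8] w -0.0 gf 0.0
0.2 shift [ 0.0012 -0.0093  0.0292] dist 0.031
0.1 shift [ 0.0012 -0.0104  0.046 ] dist 0.047
0 shift [ 0.0013 -0.0108  0.0625] dist 0.063
side [(22.0, 0.3, 33.9), (21.0, 0.25, 34.6), (19.0, 0.35, 25.4), (10.0, 0.4, 30.6), (6.0, 0.2, 38.0), (0.0, 1.2, 3.3)]
```

```bash
python3 -m crank '[[[0.001,-0.005,0.012],[0,0,0],0],[[0.001,-0.009,0.024],[0,0,0],0],[[0.001,-0.01,0.036],[0,0,0],0],[[0.001,-0.011,0.046],[0,0,0],0],[[0.001,-0.011,0.054],[0,0,0],0],[[0.001,-0.011,0.059],[0,0,0],0],[[0.001,-0.011,0.062],[0,0,0],0],[[0.001,-0.011,0.062],[0,0,0],0]]'
python3 -c "
from h import *
stt();barang();go([*C0(0,.056),.091])"
```

```text
time: 39.0
ee_pos: [0.5423, -0.0263, 0.0949]
eef_rot: [[0.998, 0.06, -0.0], [0.06, -0.998, 0.0], [-0.0, -0.0, -1.0]]
contact_force: [0.2, -0.8, 0.0]
grip_width: 0.0001
grip_force: 0.0
t 39.0 p [ 0.5423 -0.0263  0.0949] F [ 0.2 -0.8  0. ] w 0.0001 gf 0.0
side [(0.0, 1.05, 51.4), (0.0, 1.0, 41.6), (0.0, 0.85, 5.5), (0.0, 0.8, 1.4), (0.0, 0.75, 2.0), (0.0, 0.7, 2.4)]
shift [-0.0011 -0.0014  0.0043] dist 0.005
```

Press home in small steps, watching the force.

```bash
python3 -m crank '[[[0,0,0.002],[0,0,0],0],[[0,0,0.003],[0,0,0],0],[[0,0,0.004],[0,0,0],0],[[0,0,0.004],[0,0,0],0],[[0,0,0.004],[0,0,0],0]]'; python3 -m crank '[[[0,0,0.001],[0,0,0],0],[[0,0,0.001],[0,0,0],0],[[0,0,0.001],[0,0,0],0]]'
```

```text
time: 39.55
ee_pos: [0.5423, -0.0262, 0.0912]
eef_rot: [[0.998, 0.06, -0.0], [0.06, -0.998, 0.0], [-0.0, -0.0, -1.0]]
contact_force: [0.3, 0.0, -0.6]
grip_width: -0.0001
grip_force: 0.0
time: 39.85
ee_pos: [0.5425, -0.0262, 0.0908]
eef_rot: [[0.998, 0.06, 0.001], [0.06, -0.998, -0.0], [0.001, 0.0, -1.0]]
contact_force: [-4.9, 0.2, 10.1]
grip_width: 0.0001
grip_force: 5.0
```

```bash
python3 -m crank '[[[0,0,0.0005],[0,0,0],0],[[0,0,0.0005],[0,0,0],0],[[0,0,0.0005],[0,0,0],0]]'; python3 -m crank '[[[0,0,-0.02],[0,0,0],0],[[0,0,-0.06],[0,0,0],0],[[-0.03,0,-0.1],[0,0,0],0],[[-0.08,0.0,-0.13],[0,0,0],0],[[-0.12,-0.05,-0.13],[0,0,0],0],[[-0.12,-0.1,-0.13],[0,0,0],0],[[-0.12,-0.15,-0.13],[0,0,0],0],[[-0.12,-0.2,-0.13],[0,0,0],0],[[-0.12,-0.25,-0.13],[0,0,0],0],[[-0.12,-0.25,-0.13],[0,0,0],0]]'
python3 - <<'E'
from h import *
stt()
barang(np.arange(-.1,.4,.025)); barang(np.arange(-.1,.4,.025),"top")
E
```

```text
time: 40.15
ee_pos: [0.5425, -0.0262, 0.0908]
eef_rot: [[0.998, 0.06, 0.001], [0.06, -0.998, -0.0], [0.001, 0.0, -1.0]]
contact_force: [-5.8, 0.4, 15.4]
grip_width: 0.0003
grip_force: 7.8
time: 41.15
ee_pos: [0.4066, 0.2199, 0.2198]
eef_rot: [[0.998, 0.063, 0.0], [0.063, -0.998, 0.001], [0.0, -0.001, -1.0]]
contact_force: [0.4, -0.4, -0.6]
grip_width: -0.0002
grip_force: 0.0
t 41.15 p [0.4066 0.2199 0.2198] F [ 0.4 -0.4 -0.6] w -0.0002 gf 0.0
side [(36.0, 0.07, 1.9), (31.0, 0.02, 1.7), (28.0, 0.1, 2.8), (28.0, 0.05, 1.7), (25.0, 0.12, 5.6), (16.0, -0.03, 1.4)]
top [(48.0, 0.05, 1.7), (48.0, 0.02, 1.7), (44.0, 0.2, 2.4), (43.0, -0.1, 1.9), (42.0, -0.0, 1.8), (41.0, -0.03, 1.9)]
```

```bash
python3 -c "
from h import *
stt();print(bot.job_done())"
```

```text
t 41.25 p [0.4071 0.2182 0.2195] F [ 0.3 -0.9 -0.6] w -0.0003 gf 0.0
the job is handed in; nothing more can be done
None
```

I handed the job in at 41 s with all three levers in the hinge-side bay, all three clips in the catch-side bay and the locking bar pressed against its stop, but I don't have the verdict. The bar's final position rests on the measured force and height and a rough image fit; I had no picture views left to look at it.

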